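Slide the tall nib mill home into its bay

TASK

Push the tall wooden nib mill across the bench, by its broad foot only, so that it slides upright into the empty U-shaped wooden bay and stands fully home against the bay's back fence. Do not lift or tip the mill, do not touch its slim body above the foot, and leave the jar, the cup and the bottle where they are.

Things in the scene. Friction and masses are not known exactly. Their poses are not given: they have to be found in the camera images.
- mill: tall dark turned-wood mill, loose, about 0.45 kg, 256 mm tall, round about its z axis (yaw means nothing). Its foot is a disc 80 mm in diameter, 34 mm high with an upright side: push only there (pushed much higher it tips). Origin: centre of the underside, on the bench at z = 0. It slides with ordinary wood friction (a few newtons) and stops when the push stops
- mill_top: the mill's slim body and head, fixed on the foot, not to be touched: neck 48 mm in diameter just above the foot, 32 mm from 55 mm to 150 mm height, widening to a head of at most 46 mm at 185 to 245 mm height. Its origin is the same point as that of mill
- bay: U-shaped fence of dark wood fixed to the bench, without a floor. Fence 14 mm thick, 24 mm high; 94 mm clear between the parallel side fences (7 mm spare each side of the foot), which end in round posts at own x = -22 mm. Own +x points from the open mouth to the back fence, y across; the mouth faces roughly towards the robot. Origin: on the bench, midway between the sides, 40 mm before the back fence
- home (a point): same point and axes as bay: on the bench, where the centre of the mill's foot is when the foot touches the back fence
- tray: square open wooden sample tray of cocoa beans, 110 by 110 mm, 45 mm high, fixed to the bench; origin at the centre of its underside. It stands on the other side from the bay
- jar: small amber glass jar with steel lid, 52 mm in diameter, 85 mm high, loose; origin at the centre of its underside. Bystander
- cup: white cup, 72 mm in diameter at the rim, 80 mm high, loose; origin at the centre of its underside. Bystander
- bottle: green glass bottle, 56 mm in diameter, 170 mm high, loose; origin at the centre of its underside. Bystander
Mind the look-alikes: they are no part of the job. There is more than one size of the bay; the job needs the smallest.

How it is judged:
By the outcome, as a careful person would: the job done as asked, in the order asked, and still so for the second after the job is handed in, with the robot touching nothing.
It also fails if it takes over 59 s, if anything falls off the work surface, if the arm or the gripper's body presses on something with over 40 N, if the wrist force passes 120 N, or if a joint passes its speed limit or range.

ROBOT

A 7-joint arm with a two-finger parallel gripper is mounted at the origin on the work surface. World frame = base frame: x ahead of the robot, y to its left, z up, the work surface at z = 0. Lengths are in m, angles in rad, forces in N, time in s.
With the tool pointing down it reaches from about 0.35 to 0.9 m from the base axis. Payload 8.1 kg.
Tool frame: the origin (TCP) lies on the centre line of the jaws, within the pads' length; the fingertips stand 14 mm ahead of it and the grasp point (between the pads) lies 5 mm behind it; z points along the fingers, y is the direction in which the jaws open and shut (so a half turn about z gives the same grasp; the last joint's range is limited). The gripper opens to 92 mm and grips with 3 to 60 N. Pads are 19 mm wide; open, the fingers measure 130 mm over their backs; the gripper's body (75 mm by 190 mm) begins 47 mm behind the grasp point.
Start: joints at [1.148, 0.434, 0.025, 1.573, -0.012, 1.134, -0.075], TCP at [0.196, -0.593, 0.241] pointing down, gripper open.
Joint ranges: [-2.62, 2.62], [-0.44, 2.09], [-1.27, 1.32], [0.08, 2.57], [-1.32, 4.46], [0.12, 2], [-2.74, 2.74]. Speed limits (rad/s): [2.22, 2.22, 3.01, 3.01, 3.14, 3.14, 3.14].

INTERFACE

Orientations are given as a rotation vector (axis times angle).
In Python, from cell import arm, optics gives the robot as it stands.
- The arm moves only by the shell command python3 -m creep 'ROWS' [FORCE]. ROWS is JSON, a list of rows, each an object with "translation": the shift along the tool's x, y, z in m, a list of three; "rot": the turn, a rotation vector about the tool's x, y, z in degrees, a list of three; "jaw": the finger opening in m, from 0 to 0.0918. In form: [{"translation": [x, y, z], "rot": [wx, wy, wz], "jaw": jaw}, ...]. A call has 1 to 12 rows; each row shifts and turns the commanded pose from where the row before left it, along the tool's axes as they then stand; what a row does not reach is not made up. A row lasts 1/12 s, in which the tool goes at most 41.7 mm and 7.16 degrees, less where a joint would pass 70% of its speed; a pose out of reach is approached as far as the arm can. A call is refused whole if a number of a shift passes 0.0417 or a number of a turn 7.16, either way. A call with a gripper value outside its range is refused whole. The fingers move at their own pace and stop on an object; FORCE is the grip in N (left out, the last holds). Time passes only in rows, so rows that do not move let the fingers close. It gives the time, the measured TCP pose, the force and the opening at its end, in the units of the state.
- arm.observe(): the state, without advancing time (a new reading comes with each control period).
- optics.get_image(name): name is "side" or "top"; returns the picture (384x512x3 uint8, red, green, blue); there is no depth.
- optics.camera_info(name): a dict with "fx", "fy", "cx", "cy" (pixels), "k1" (the pictures are not rectified: a ray, as slopes to the right and down, at radius r is drawn at 1 + k1 r^2 times it, then the intrinsics apply), "R" (3x3) and "t" (3): a world point X has camera coordinates R X + t. Camera axes: x right, y down, z forward; pixel columns grow to the right and rows downward; lengths in m; the calibration is good to about 2 mm. A picture is of the moment at which its call begins. camera_info takes no time and is no camera call.
- arm.sign_off(): hands the job in, once; it reports no verdict.
Trained networks look in the newest picture that a camera, given by its name, has taken for a name from the list of things; names that differ only in an ending like _2 or _b are one class to them, and where a whole thing is asked for, a point or a joint stands for the part that bears it (a point fixed in the world has none). Each returns a list of dicts, best first, with "score" (0 to 1); they miss things now and then, are a little off and sometimes report something else, mostly with a low value. They report only what shows in the picture. A call takes as long as a camera call. They do not tell look-alikes from the thing itself.
- optics.boxes_of(camera, thing): "location" ([column, row] in pixels, amid what is visible of it).
- optics.pinpoint(camera, thing): "location" ([column, row] in pixels: a listed point, or the origin of a listed thing).
The state is a dict: "clock": time; "joints": joint angles; "dq": joint speeds; "joint_efforts": joint torques, N m; "position": TCP position; "ee_rot": TCP orientation; "force": force on the tool from outside, world axes, zero at the start; "ft_torque": the same for the moment, N m; "width": opening from 0.0 (shut) to 1.0 (fully open).
Only numpy, scipy, OpenCV 4.12 (cv2) and the standard library are available. Lean on these libraries where they do the work, as an engineer would, in place of code of your own. Each camera call takes 0.05 s, during which the arm holds its last target.

## Working session

There is one attempt and no reset: what is moved stays moved. The work goes in short steps, Python scripts to look and compute and a shell command to move; the robot and the scene stay as the last step left them, time stands still between calls to the robot, and variables do not carry over. Pictures are saved under pics/ and viewed, and the job is handed in when it is done.

```bash
mkdir -p pics; ls; cat > h.py <<'E'
import numpy as np,cv2
from cell import arm,optics
def save(cam,name):
    im=optics.get_image(cam); cv2.imwrite('pics/'+name,im[:,:,::-1]); return im
def toworld(cam,uv,z):
    c=optics.camera_info(cam);R=np.array(c['R']);t=np.array(c['t'])
    d=np.array([(uv[0]-c['cx'])/c['fx'],(uv[1]-c['cy'])/c['fy']]);p=d.copy()
    for _ in range(30): p=d/(1+c['k1']*(p@p))
    r=R.T@np.array([p[0],p[1],1]);o=-R.T@t
    return o+r*(z-o[2])/r[2]
def topix(cam,X):
    c=optics.camera_info(cam);x=np.array(c['R'])@np.array(X)+np.array(c['t']);p=x[:2]/x[2]
    p=p*(1+c['k1']*(p@p));return np.array([p[0]*c['fx']+c['cx'],p[1]*c['fy']+c['cy']])
E
python3 - <<'E'
from h import *
save('top','t0.png');save('side','s0.png')
print(arm.observe())
for n in ['mill','bay','home','tray','jar','cup','bottle']:
  for c in ['top','side']:
    for d in optics.pinpoint(c,n)[:4]: print(n,c,np.round(d['location'],1),round(d['score'],2),toworld(c,d['location'],0).round(3))
E
```

```text
pics
{'clock': 0.1, 'joints': array([ 1.14837548,  0.43518168,  0.02498437,  1.5739279 , -0.01156883,
        1.13397394, -0.0751105 ]), 'dq': array([ 1.73058156e-03, -1.68261355e-03,  3.95309241e-04, -2.63817479e-03,
       -8.72927511e-05,  1.78741929e-04,  2.68504385e-04]), 'joint_efforts': array([ 3.25781155e-03, -6.69132042e+01,  9.88337584e-01, -3.15149045e+01,
       -6.04666932e-02,  3.73817061e-02,  5.02893522e-05]), 'position': array([ 0.1963153 , -0.59295787,  0.24003618]), 'ee_rot': array([-3.10025065e+00, -4.99911509e-01,  5.77414557e-04]), 'force': array([-0.2502403 , -0.42323922,  0.41442886]), 'ft_torque': array([ 0.00492276, -0.05487503, -0.02262623]), 'width': 0.9998849373197101}
mill top [268.5 235.1] 0.84 [ 0.495 -0.003  0.   ]
mill side [303.1 218. ] 0.95 [ 0.494 -0.001  0.   ]
bay top [215.3 189.7] 0.82 [0.642 0.165 0.   ]
bay side [211.  232.4] 0.72 [0.643 0.16  0.   ]
bay side [157.3 215.1] 0.71 [0.796 0.17  0.   ]
bay side [140.6 276. ] 0.56 [0.671 0.357 0.   ]
home top [216.6 195.6] 0.76 [0.623 0.16  0.   ]
home side [153.7 216.5] 0.78 [0.8  0.18 0.  ]
tray top [313.1 180.4] 0.73 [ 0.667 -0.149  0.   ]
tray side [269.6 175.8] 0.86 [ 0.67  -0.142  0.   ]
jar top [269.6 158.5] 0.7 [ 0.74 -0.01  0.  ]
jar top [385. 234.] 0.54 [ 0.492 -0.374  0.   ]
jar side [218.4 191.1] 0.8 [ 0.74 -0.    0.  ]
cup top [388.2 235.7] 0.78 [ 0.486 -0.384  0.   ]
cup side [361.  160.9] 0.75 [ 0.49  -0.362  0.   ]
bottle side [217.2 317.5] 0.82 [0.473 0.367 0.   ]
bottle side [210.6 232.5] 0.26 [0.643 0.161 0.   ]
```

```bash
python3 - <<'E'
import cv2
for n in ['t0','s0']:
    i=cv2.imread(f'pics/{n}.png'); cv2.imwrite(f'pics/{n}b.png',cv2.resize(i,(800,600),interpolation=cv2.INTER_CUBIC))
E
```

```text
(no output)
```

View pics/t0b.png

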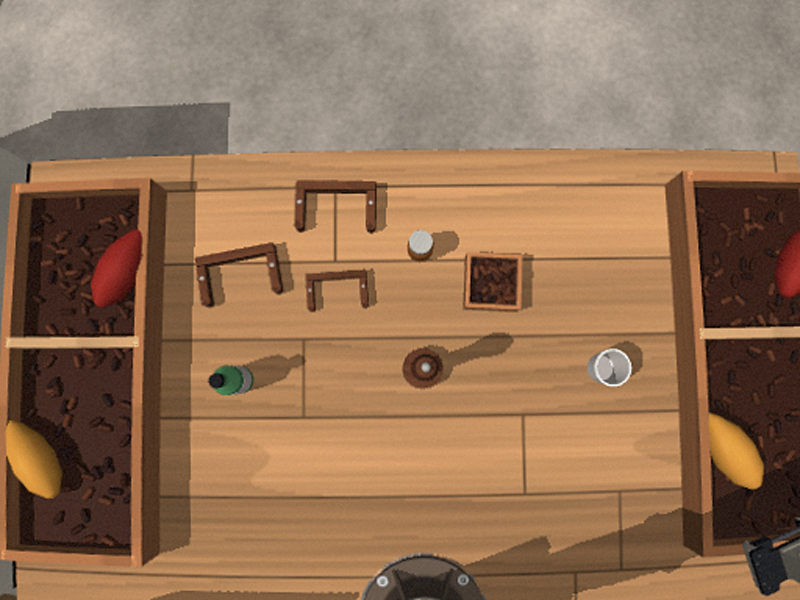

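View pics/s0b.png

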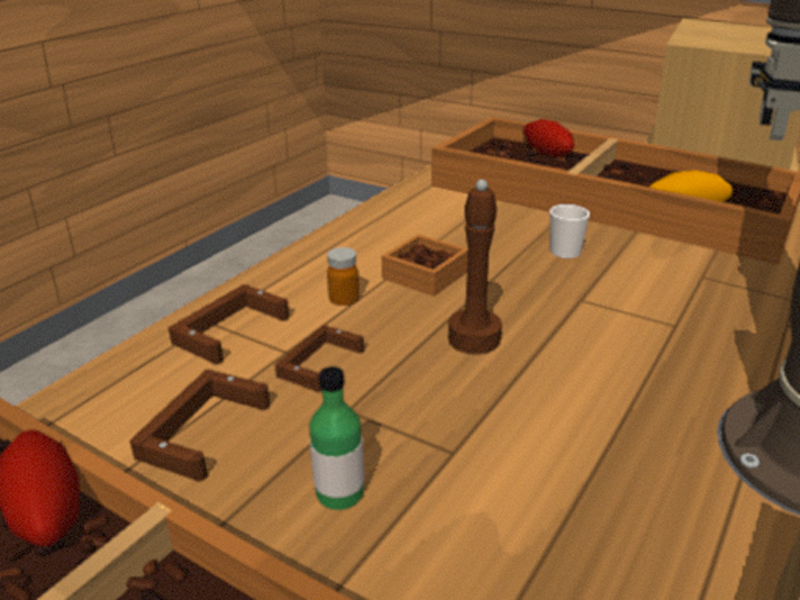

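The top view shows three U bays: at (337,205), at (240,275) and the smallest at (340,290), in the 800 px picture. The mill is at (423,368), the tray at (493,281), and the jar at (420,245). I'll zoom in on the small bay and the mill.

```bash
python3 - <<'E'
import cv2
i=cv2.imread('pics/t0.png'); cv2.imwrite('pics/t0z.png',cv2.resize(i[165:255,185:305],(800,600),interpolation=cv2.INTER_CUBIC))
i=cv2.imread('pics/s0.png'); cv2.imwrite('pics/s0z.png',cv2.resize(i[195:261,165:253],(800,600),interpolation=cv2.INTER_CUBIC))
E
```

```text
(no output)
```

View pics/t0z.png

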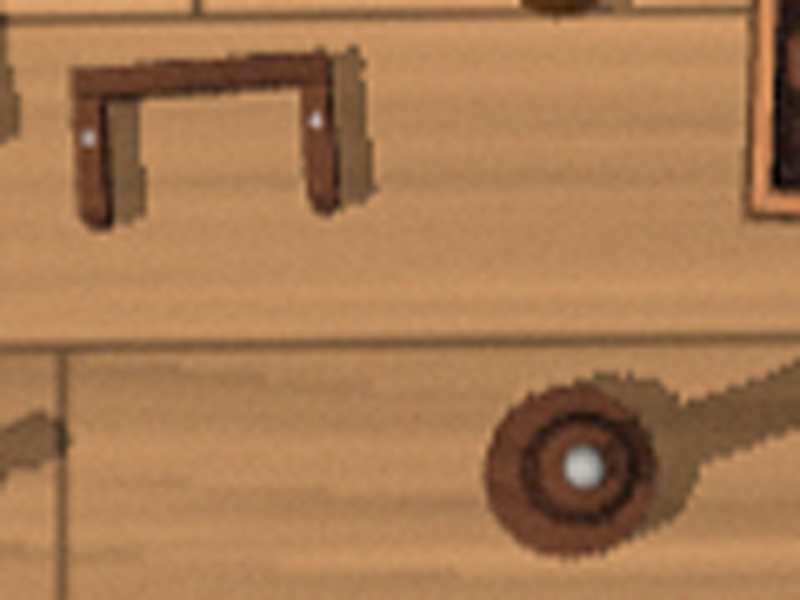

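View pics/s0z.png

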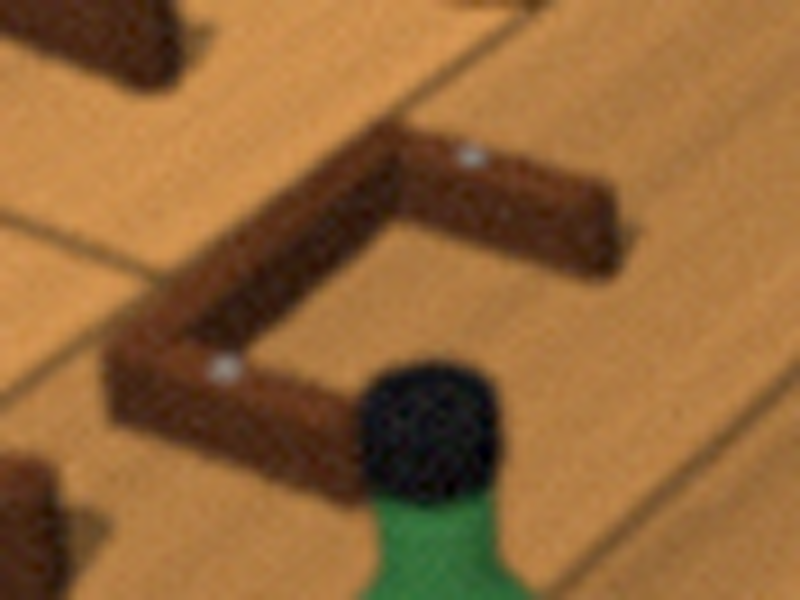

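The zooms show the bay's screws at (88,138) and (316,120) and the foot disc centred at about (571,470) in the 6.67x top zoom. Next I'll turn these into world positions.

```bash
python3 - <<'E'
from h import *
f=lambda p:(185+(p[0]+.5)*120/800-.5,165+(p[1]+.5)*90/600-.5)
g=lambda p:(165+(p[0]+.5)*.11-.5,195+(p[1]+.5)*.11-.5)
T={'scrL':(88,138),'scrR':(316,120),'outL':(75,70),'outR':(328,52),'inL':(106,98),'inR':(303,87),'endL':(97,230),'endR':(323,214)}
for k,v in T.items(): print(k,toworld('top',f(v),.024).round(4))
print('mill',[toworld('top',f((571,470)),z).round(4) for z in (0,.034)])
for v in [(485,470),(657,470),(571,383),(571,557)]: print(toworld('top',f(v),.034).round(4))
S={'scrR':(472,156),'scrL':(225,369),'outR':(390,122),'outL':(108,350)}
for k,v in S.items(): print('side',k,toworld('side',g(v),.024).round(4))
for z in (0,.024): print('endR btm',toworld('side',g((610,275)),0).round(4))
print(optics.camera_info('top'))
E
```

```text
scrL [0.6534 0.2171 0.024 ]
scrR [0.6603 0.1095 0.024 ]
outL [0.6859 0.2234 0.024 ]
outR [0.6926 0.1037 0.024 ]
inL [0.6723 0.2087 0.024 ]
inR [0.6761 0.1156 0.024 ]
endL [0.6098 0.2127 0.024 ]
endR [0.6158 0.1065 0.024 ]
mill [array([ 0.4951, -0.0081,  0.    ]), array([ 0.4948, -0.0073,  0.034 ])]
[0.4953 0.0323 0.034 ]
[ 0.4941 -0.0468  0.034 ]
[ 0.5347 -0.008   0.034 ]
[ 0.455  -0.0066  0.034 ]
side scrR [0.6606 0.1132 0.024 ]
side scrL [0.6543 0.2202 0.024 ]
side outR [0.6885 0.111  0.024 ]
side outL [0.6831 0.2289 0.024 ]
endR btm [0.6207 0.1103 0.    ]
endR btm [0.6207 0.1103 0.    ]
{'fx': 398.29616722774387, 'fy': 398.29616722774387, 'cx': 260.4953460333964, 'cy': 193.1784416476665, 'k1': -0.1092671226344732, 'R': array([[-0.01457727, -0.99989313,  0.00111068],
       [-0.99330705,  0.01435394, -0.11460834],
       [ 0.11458015, -0.00277393, -0.99341013]]), 't': array([0.0297175 , 0.62385529, 1.19625583])}
```

```bash
cat >> h.py <<'E'
from scipy.spatial.transform import Rotation as Ro
def target(psi,th):
    p,t=np.radians([psi,th]);z=np.array([np.cos(p)*np.sin(t),np.sin(p)*np.sin(t),-np.cos(t)])
    y=np.array([-np.sin(p),np.cos(p),0]); out=[]
    for s in (1,-1): out.append(Ro.from_matrix(np.c_[np.cross(s*y,z),s*y,z]))
    return out
def plan(psi,th,pos):
    s=arm.observe();c=Ro.from_rotvec(s['ee_rot']);print('pos',s['position'].round(4),'tool axes\n',c.as_matrix().round(3))
    print('q',s['joints'].round(2),'F',s['force'].round(1),'w',round(s['width'],3),'t',s['clock'])
    for T in target(psi,th):
        r=np.degrees((c.inv()*T).as_rotvec()); print('rot local deg',r.round(2),'| shift now',c.inv().apply(np.array(pos)-s['position']).round(4),'| shift in target axes',T.inv().apply(np.array(pos)-s['position']).round(4))
E
python3 - <<'E'
from h import *
plan(65,50,[.43,-.15,.24])
E
```

```text
pos [ 0.1965 -0.5933  0.2407] tool axes
 [[ 0.949  0.314  0.   ]
 [ 0.314 -0.949 -0.   ]
 [-0.     0.    -1.   ]]
q [ 1.15  0.43  0.03  1.57 -0.01  1.13 -0.08] F [ 0.3 -1.   0.3] w 1.0 t 0.8
rot local deg [ 57.34 -24.75 122.96] | shift now [ 0.3611 -0.3475  0.0007] | shift in target axes [-0.3211 -0.0243  0.3839]
rot local deg [ 20.34  47.14 -43.61] | shift now [ 0.3611 -0.3475  0.0007] | shift in target axes [0.3211 0.0243 0.3839]
```

```bash
python3 -m creep '[{"translation":[0.029,-0.029,0],"rot":[0,0,0],"jaw":0.06},{"translation":[0.029,-0.029,0],"rot":[0,0,0],"jaw":0.06},{"translation":[0.029,-0.029,0],"rot":[0,0,0],"jaw":0.06},{"translation":[0.029,-0.029,0],"rot":[0,0,0],"jaw":0.06},{"translation":[0.029,-0.029,0],"rot":[0,0,0],"jaw":0.06},{"translation":[0.029,-0.029,0],"rot":[0,0,0],"jaw":0.06},{"translation":[0.029,-0.029,0],"rot":[0,0,0],"jaw":0.06},{"translation":[0.029,-0.029,0],"rot":[0,0,0],"jaw":0.06}]'
python3 - <<'E'
from h import *
plan(65,50,[.43,-.15,.24])
E
```

```text
clock: 1.47
position: [0.3443, -0.2984, 0.2411]
ee_rot: [3.101, 0.5, 0.001]
force: [1.9, -0.7, 0.0]
width: 0.651
pos [ 0.3443 -0.2984  0.2411] tool axes
 [[ 0.949  0.314  0.001]
 [ 0.314 -0.949 -0.001]
 [ 0.     0.001 -1.   ]]
q [ 0.72  0.17 -0.14  1.96  0.03  1.02 -0.69] F [ 1.9 -0.7  0. ] w 0.651 t 1.4667
rot local deg [ 57.34 -24.81 122.97] | shift now [ 0.128 -0.114  0.001] | shift in target axes [-0.1089 -0.0149  0.1315]
rot local deg [ 20.4   47.13 -43.6 ] | shift now [ 0.128 -0.114  0.001] | shift in target axes [0.1089 0.0149 0.1315]
```

```bash
python3 -m creep '[{"translation":[0,0,0],"rot":[2.55,5.9,-5.45],"jaw":0.06},{"translation":[0,0,0],"rot":[2.55,5.9,-5.45],"jaw":0.06},{"translation":[0,0,0],"rot":[2.55,5.9,-5.45],"jaw":0.06},{"translation":[0,0,0],"rot":[2.55,5.9,-5.45],"jaw":0.06},{"translation":[0,0,0],"rot":[2.55,5.9,-5.45],"jaw":0.06},{"translation":[0,0,0],"rot":[2.55,5.9,-5.45],"jaw":0.06},{"translation":[0,0,0],"rot":[2.55,5.9,-5.45],"jaw":0.06},{"translation":[0,0,0],"rot":[2.55,5.9,-5.45],"jaw":0.06},{"translation":[0,0,0],"rot":[0,0,0],"jaw":0.06}]'
python3 - <<'E'
from h import *
plan(65,50,[.445,-.12,.15])
E
```

```text
clock: 2.22
position: [0.3416, -0.302, 0.2379]
ee_rot: [-2.34, -1.208, -0.823]
force: [-0.8, -0.5, -0.3]
width: 0.655
pos [ 0.3416 -0.302   0.2379] tool axes
 [[ 0.459  0.827  0.324]
 [ 0.605 -0.558  0.569]
 [ 0.651 -0.065 -0.756]]
q [ 1.21  0.42 -0.22  1.84 -0.55  1.3   0.65] F [-0.8 -0.5 -0.3] w 0.655 t 2.2167
rot local deg [ 13.38  -5.65 170.41] | shift now [ 0.1003 -0.0102  0.2034] | shift in target axes [-0.0668 -0.0168  0.2163]
rot local deg [ 3.78  8.96 -8.98] | shift now [ 0.1003 -0.0102  0.2034] | shift in target axes [0.0668 0.0168 0.2163]
```

```bash
python3 -m creep '[{"translation":[0,0,0],"rot":[1.9,4.48,-4.49],"jaw":0.06},{"translation":[0,0,0],"rot":[1.9,4.48,-4.49],"jaw":0.06},{"translation":[0,0,0],"rot":[0,0,0],"jaw":0.06},{"translation":[0.011,0.003,0.035],"rot":[0,0,0],"jaw":0.06},{"translation":[0.011,0.003,0.035],"rot":[0,0,0],"jaw":0.06},{"translation":[0.011,0.003,0.035],"rot":[0,0,0],"jaw":0.06},{"translation":[0.011,0.003,0.035],"rot":[0,0,0],"jaw":0.06},{"translation":[0,0,0],"rot":[0,0,0],"jaw":0.06}]'
python3 - <<'E'
from h import *
plan(65,50,[.457,-.086,.022])
save('top','t1.png')
E
```

```text
clock: 2.88
position: [0.4121, -0.1742, 0.1828]
ee_rot: [-2.103, -1.349, -0.971]
force: [-0.2, 0.4, 0.5]
width: 0.656
pos [ 0.4121 -0.1742  0.1828] tool axes
 [[ 0.271  0.909  0.315]
 [ 0.587 -0.416  0.695]
 [ 0.763 -0.004 -0.647]]
q [ 1.12  0.53 -0.36  2.   -0.71  1.11  0.82] F [-0.2  0.4  0.5] w 0.656 t 2.8833
rot local deg [  -0.48   -0.73 -179.87] | shift now [-0.0586  0.0048  0.1794] | shift in target axes [ 0.0596 -0.0034  0.1792]
rot local deg [-0.46  0.31  0.12] | shift now [-0.0586  0.0048  0.1794] | shift in target axes [-0.0596  0.0034  0.1792]
```

View pics/t1.png

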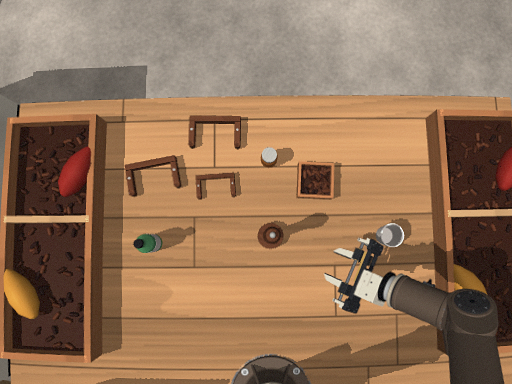

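```bash
python3 -m creep '[{"translation":[0.013,0.002,0.0153],"rot":[0,0,0],"jaw":0.06},{"translation":[0.013,0.002,0.0153],"rot":[0,0,0],"jaw":0.06},{"translation":[0.013,0.001,0.0153],"rot":[0,0,0],"jaw":0.06},{"translation":[-0.0244,0,0.0207],"rot":[0,0,0],"jaw":0.06},{"translation":[-0.0244,0,0.0207],"rot":[0,0,0],"jaw":0.06},{"translation":[-0.0244,0,0.0207],"rot":[0,0,0],"jaw":0.06},{"translation":[-0.0244,0,0.0207],"rot":[0,0,0],"jaw":0.06},{"translation":[0,0,0],"rot":[0,0,0],"jaw":0.06}]'
python3 - <<'E'
from h import *
plan(65,50,[.457,-.086,.022])
save('top','t2.png');save('side','s2.png')
E
```

```text
clock: 3.6
position: [0.4394, -0.1301, 0.051]
ee_rot: [-2.113, -1.34, -0.97]
force: [-0.4, -0.0, -0.1]
width: 0.651
pos [ 0.4394 -0.1301  0.051 ] tool axes
 [[ 0.279  0.906  0.319]
 [ 0.586 -0.424  0.691]
 [ 0.761 -0.006 -0.649]]
q [ 1.05  0.76 -0.41  2.09 -0.82  0.79  0.99] F [-0.4 -0.  -0.1] w 0.651 t 3.6
rot local deg [  0.73   0.22 179.68] | shift now [ 0.0087 -0.0026  0.0549] | shift in target axes [-0.0083  0.0027  0.0549]
rot local deg [-0.14  0.47 -0.32] | shift now [ 0.0087 -0.0026  0.0549] | shift in target axes [ 0.0083 -0.0027  0.0549]
```

View pics/t2.png

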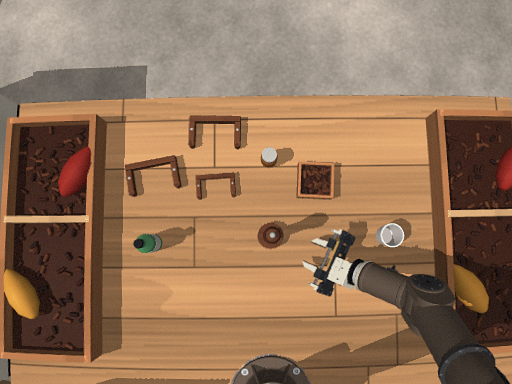

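View pics/s2.png

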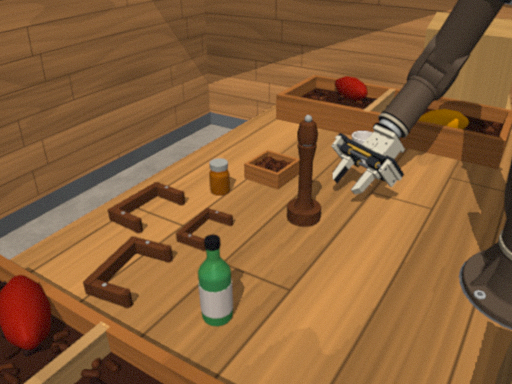

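```bash
python3 -m creep '[{"translation":[0.003,-0.001,0.0183],"rot":[0,0,0],"jaw":0.06},{"translation":[0.003,-0.001,0.0183],"rot":[0,0,0],"jaw":0.06},{"translation":[0.003,-0.001,0.0183],"rot":[0,0,0],"jaw":0.06},{"translation":[0,0,0],"rot":[0,0,0],"jaw":0.06},{"translation":[0,0,0],"rot":[0,0,0],"jaw":0.06}]'
python3 - <<'E'
from h import *
plan(65,50,[.495-.0433*.423,-.004-.0433*.906,.022])
i=save('top','t3.png');cv2.imwrite('pics/t3z.png',cv2.resize(i[190:290,240:370,::-1],(780,600),interpolation=cv2.INTER_CUBIC))
E
```

```text
clock: 4.12
position: [0.4592, -0.0851, 0.0284]
ee_rot: [-2.109, -1.349, -0.978]
force: [0.4, -1.1, 0.7]
width: 0.658
pos [ 0.4592 -0.0851  0.0284] tool axes
 [[ 0.271  0.907  0.322]
 [ 0.588 -0.421  0.691]
 [ 0.762  0.003 -0.647]]
q [ 1.    0.81 -0.47  2.14 -0.91  0.67  1.04] F [ 0.4 -1.1  0.7] w 0.658 t 4.1167
rot local deg [  -0.55   -0.   -179.81] | shift now [ 0.0244 -0.0017  0.0387] | shift in target axes [-0.0242  0.0018  0.0388]
rot local deg [-0.    0.35  0.19] | shift now [ 0.0244 -0.0017  0.0387] | shift in target axes [ 0.0242 -0.0018  0.0388]
```

View pics/t3z.png

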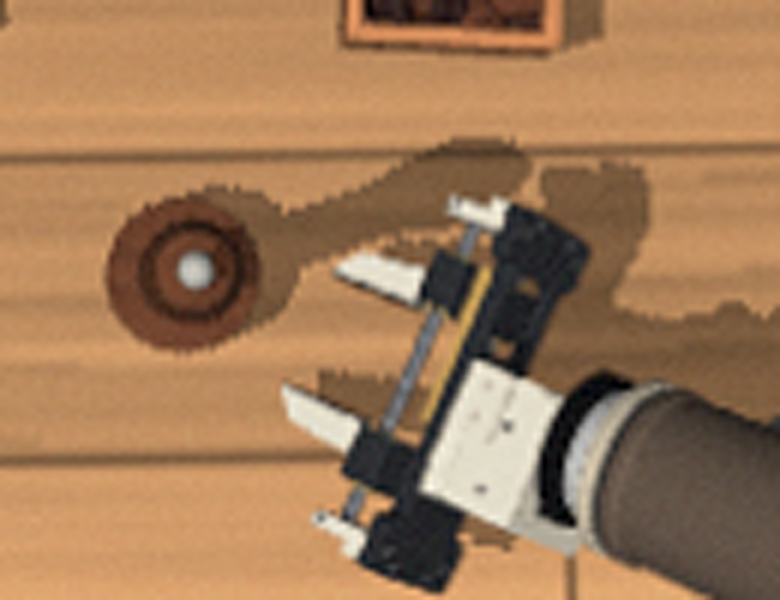

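```bash
python3 -m creep '[{"translation":[-0.004,0,0.0036],"rot":[0,0,0],"jaw":0.06},{"translation":[0.0065,-0.0005,0.008],"rot":[0,0,0],"jaw":0.06},{"translation":[0.0065,-0.0005,0.008],"rot":[0,0,0],"jaw":0.06},{"translation":[0.005,-0.0005,0.006],"rot":[0,0,0],"jaw":0.06},{"translation":[0.005,0,0.006],"rot":[0,0,0],"jaw":0.06},{"translation":[0.0032,0,0.0038],"rot":[0,0,0],"jaw":0.06},{"translation":[0.0032,0,0.0038],"rot":[0,0,0],"jaw":0.06},{"translation":[0,0,0],"rot":[0,0,0],"jaw":0.06},{"translation":[0,0,0],"rot":[0,0,0],"jaw":0.06}]'
python3 - <<'E'
from h import *
plan(65,50,[.531,.119,.023])
i=save('top','t4.png');cv2.imwrite('pics/t4z.png',cv2.resize(i[180:280,230:360,::-1],(780,600),interpolation=cv2.INTER_CUBIC))
E
```

```text
clock: 4.92
position: [0.4767, -0.0422, 0.0204]
ee_rot: [-2.109, -1.346, -0.977]
force: [-0.0, -0.1, -0.4]
width: 0.655
pos [ 0.4767 -0.0422  0.0204] tool axes
 [[ 0.272  0.907  0.321]
 [ 0.587 -0.421  0.692]
 [ 0.763  0.001 -0.647]]
q [ 0.96  0.84 -0.54  2.17 -0.99  0.56  1.06] F [-0.  -0.1 -0.4] w 0.655 t 4.9167
rot local deg [-4.8000e-01 -8.0000e-02 -1.7991e+02] | shift now [ 0.1114 -0.0186  0.1273] | shift in target axes [-0.1106  0.0189  0.1279]
rot local deg [-0.05  0.31  0.08] | shift now [ 0.1114 -0.0186  0.1273] | shift in target axes [ 0.1106 -0.0189  0.1279]
```

View pics/t4z.png

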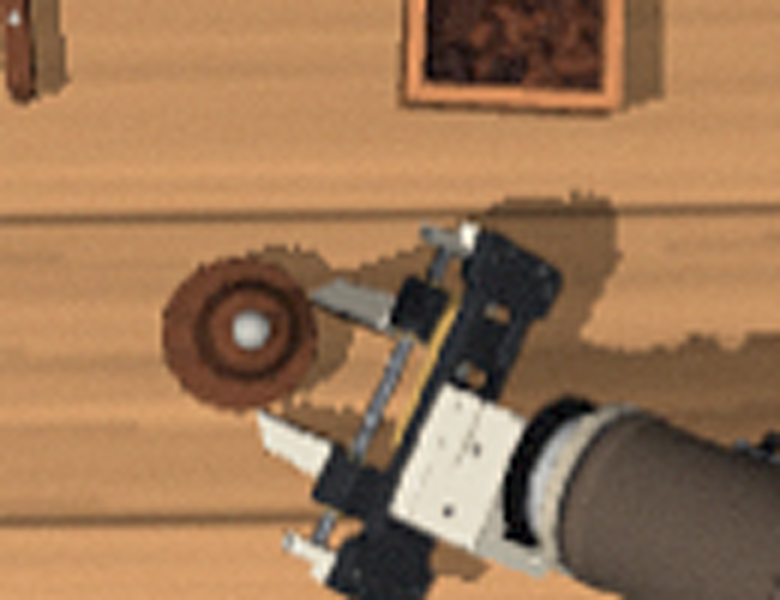

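```bash
python3 -m creep '[{"translation":[0.003,-0.0005,0.0032],"rot":[0,0,0],"jaw":0.06},{"translation":[0.004,-0.0007,0.0045],"rot":[0,0,0],"jaw":0.06},{"translation":[0.0056,-0.0009,0.0064],"rot":[0,0,0],"jaw":0.06},{"translation":[0.0056,-0.0009,0.0064],"rot":[0,0,0],"jaw":0.06},{"translation":[0.0056,-0.0009,0.0064],"rot":[0,0,0],"jaw":0.06},{"translation":[0.0056,-0.0009,0.0064],"rot":[0,0,0],"jaw":0.06},{"translation":[0.0056,-0.0009,0.0064],"rot":[0,0,0],"jaw":0.06},{"translation":[0.0056,-0.0009,0.0064],"rot":[0,0,0],"jaw":0.06},{"translation":[0.0056,-0.0009,0.0064],"rot":[0,0,0],"jaw":0.06},{"translation":[0.004,-0.0007,0.0045],"rot":[0,0,0],"jaw":0.06},{"translation":[0.003,-0.0005,0.0032],"rot":[0,0,0],"jaw":0.06},{"translation":[0,0,0],"rot":[0,0,0],"jaw":0.06}]'
python3 - <<'E'
from h import *
plan(65,50,[.531,.119,.022])
i=save('top','t5.png');cv2.imwrite('pics/t5z.png',cv2.resize(i[160:280,200:356,::-1],(780,600),interpolation=cv2.INTER_CUBIC))
save('side','s5.png')
E
```

```text
clock: 5.97
position: [0.5026, 0.0355, 0.0224]
ee_rot: [-2.107, -1.347, -0.977]
force: [0.0, 0.4, 0.6]
width: 0.655
pos [0.5026 0.0355 0.0224] tool axes
 [[ 0.271  0.908  0.321]
 [ 0.586 -0.42   0.693]
 [ 0.763  0.    -0.646]]
q [ 0.89  0.88 -0.69  2.21 -1.16  0.39  1.11] F [0.  0.4 0.6] w 0.655 t 5.9667
rot local deg [  -0.38   -0.18 -179.88] | shift now [ 0.0563 -0.0093  0.0672] | shift in target axes [-0.056   0.0095  0.0674]
rot local deg [-0.11  0.24  0.12] | shift now [ 0.0563 -0.0093  0.0672] | shift in target axes [ 0.056  -0.0095  0.0674]
```

View pics/t5z.png

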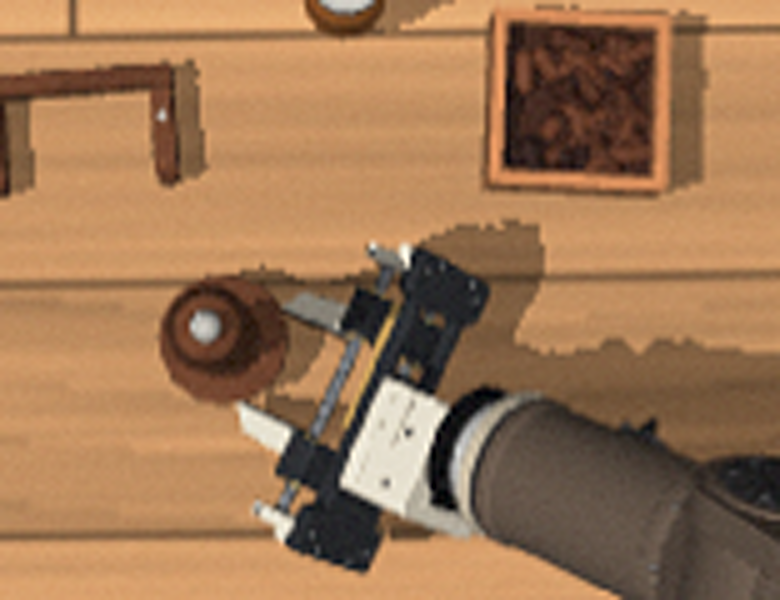

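View pics/s5.png

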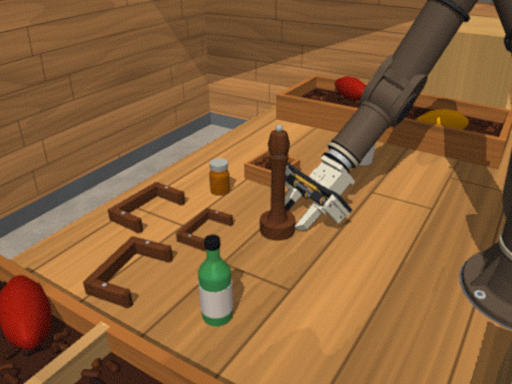

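```bash
python3 -m creep '[{"translation":[-0.008,0,-0.0093],"rot":[0,0,0],"jaw":0.06},{"translation":[-0.013,0,-0.0153],"rot":[0,0,0],"jaw":0.06},{"translation":[-0.013,0,-0.0153],"rot":[0,0,0],"jaw":0.06},{"translation":[0.0152,0,-0.013],"rot":[0,0,0],"jaw":0.06},{"translation":[0,0,0],"rot":[0,0,0],"jaw":0.06}]'
python3 - <<'E'
from h import *
plan(35,30,[.46,.01,.05])
print([toworld('top',(244.6,227.8),z).round(4) for z in (.034,)])
i=save('top','t6.png');cv2.imwrite('pics/t6z.png',cv2.resize(i[160:280,180:336,::-1],(780,600),interpolation=cv2.INTER_CUBIC))
for c in('top',):
  print([ (np.round(d['location'],1),toworld(c,d['location'],0).round(3)) for d in optics.pinpoint(c,'mill')[:2]])
E
```

```text
clock: 6.48
position: [0.4809, -0.0145, 0.0439]
ee_rot: [-2.11, -1.346, -0.979]
force: [0.0, 0.8, 0.8]
width: 0.649
pos [ 0.4809 -0.0145  0.0439] tool axes
 [[ 0.272  0.906  0.323]
 [ 0.587 -0.423  0.691]
 [ 0.763  0.002 -0.647]]
q [ 0.94  0.79 -0.59  2.2  -1.04  0.54  1.04] F [0.  0.8 0.8] w 0.649 t 6.4833
rot local deg [  26.52  -26.46 -152.47] | shift now [ 0.0134 -0.0293  0.0063] | shift in target axes [-0.0004  0.0321 -0.0068]
rot local deg [-19.23 -19.28  23.22] | shift now [ 0.0134 -0.0293  0.0063] | shift in target axes [ 0.0004 -0.0321 -0.0068]
[array([0.5181, 0.071 , 0.034 ])]
[(array([244.2, 227.3]), array([0.521, 0.074, 0.   ]))]
```

View pics/t6z.png

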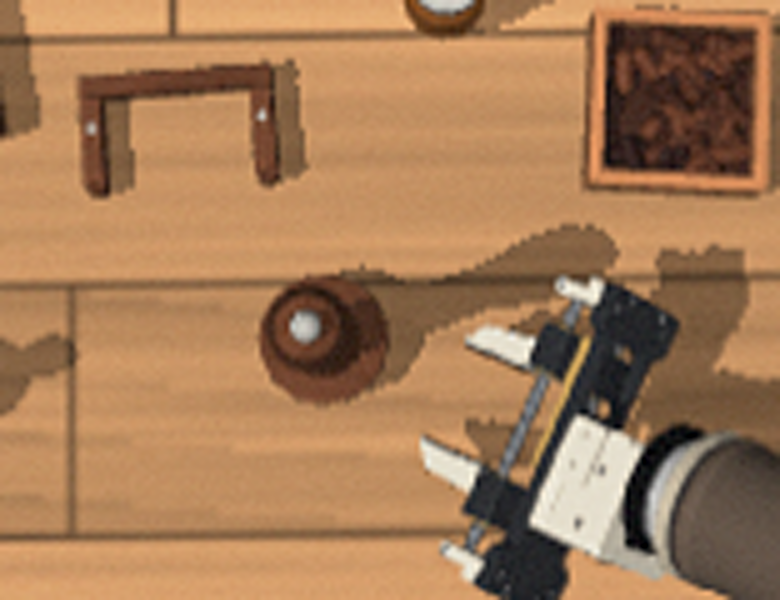

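```bash
python3 -m creep '[{"translation":[0,0,0],"rot":[-4.8,-4.8,5.8],"jaw":0.066},{"translation":[0,0,0],"rot":[-4.8,-4.8,5.8],"jaw":0.066},{"translation":[0,0,0],"rot":[-4.8,-4.8,5.8],"jaw":0.066},{"translation":[0,0,0],"rot":[-4.8,-4.8,5.8],"jaw":0.066},{"translation":[0,0,0],"rot":[0,0,0],"jaw":0.066}]'
python3 - <<'E'
from h import *
plan(35,30,[.437,.016,.045])
E
```

```text
clock: 7.0
position: [0.4859, -0.018, 0.0571]
ee_rot: [-2.624, -0.985, -0.771]
force: [0.4, 1.3, 0.1]
width: 0.719
pos [ 0.4859 -0.018   0.0571] tool axes
 [[ 0.635  0.665  0.394]
 [ 0.541 -0.746  0.387]
 [ 0.551 -0.033 -0.834]]
q [ 0.85  0.59 -0.73  2.34 -1.32  0.12  0.72] F [0.4 1.3 0.1] w 0.719 t 7.0
rot local deg [   5.15   -7.84 -175.03] | shift now [-0.0193 -0.0575  0.004 ] | shift in target axes [0.0238 0.0559 0.0002]
rot local deg [-5.12 -3.37  4.72] | shift now [-0.0193 -0.0575  0.004 ] | shift in target axes [-0.0238 -0.0559  0.0002]
```

```bash
cat > fk.py <<'E'
import numpy as np, itertools
from scipy.optimize import least_squares
from scipy.spatial.transform import Rotation as Ro
D=[([1.14837548,.43518168,.02498437,1.5739279,-.01156883,1.13397394,-.0751105],[.1963,-.59296,.24004],[-3.10025,-.49991,.00058]),
([.72,.17,-.14,1.96,.03,1.02,-.69],[.3443,-.2984,.2411],[3.101,.5,.001]),
([1.21,.42,-.22,1.84,-.55,1.3,.65],[.3416,-.302,.2379],[-2.34,-1.208,-.823]),
([1.12,.53,-.36,2.,-.71,1.11,.82],[.4121,-.1742,.1828],[-2.103,-1.349,-.971]),
([1.05,.76,-.41,2.09,-.82,.79,.99],[.4394,-.1301,.051],[-2.113,-1.34,-.97]),
([1.,.81,-.47,2.14,-.91,.67,1.04],[.4592,-.0851,.0284],[-2.109,-1.349,-.978]),
([.89,.88,-.69,2.21,-1.16,.39,1.11],[.5026,.0355,.0224],[-2.107,-1.347,-.977]),
([.85,.59,-.73,2.34,-1.32,.12,.72],[.4859,-.018,.0571],[-2.624,-.985,-.771])]
LO=np.array([-2.62,-.44,-1.27,.08,-1.32,.12,-2.74]);HI=np.array([2.62,2.09,1.32,2.57,4.46,2,2.74])
def fk(q,p,sg):
    h,a,b,d,q10,q70,o=p
    r=lambda ax,v:Ro.from_euler(ax,v)
    R=r('z',q10+sg[0]*q[0])*r('y',q[1]);x=np.array([0,0,h])+R.apply([0,0,a])
    R=R*r('z',sg[1]*q[2])*r('y',q[3]);x=x+R.apply([o,0,b])
    R=R*r('z',sg[2]*q[4])*r('y',q[5])*r('z',q70+sg[3]*q[6]);x=x+R.apply([0,0,d])
    return x,R
def res(p,sg):
    e=[]
    for q,x,rv in D:
        X,R=fk(q,p,sg);e+=list((X-x)*5);e+=list((Ro.from_rotvec(rv).inv()*R).as_rotvec())
    return np.array(e)
def fit():
    best=None
    for sg in itertools.product((1,-1),repeat=4):
        for q10 in (0,-1.57,1.57,3.14):
          for q70 in (0,1.57,3.14,-1.57):
            s=least_squares(res,[.3,.57,.42,.4,q10,q70,0],args=(sg,),max_nfev=40)
            if best is None or s.cost<best[0]: best=(s.cost,s.x,sg)
    return best
if __name__=='__main__':
    b=fit();print(b);print(np.abs(res(b[1],b[2])).reshape(-1,6).max(0))
E
time python3 fk.py
```

```text
(np.float64(0.029991510665603065), array([ 0.27773859,  0.52806797,  0.43468242,  0.3206472 , -0.07869055,
        1.51102476,  0.01513376]), (-1, -1, -1, -1))
[0.05247221 0.09143926 0.04910275 0.06691277 0.00588284 0.02397329]
real	1m15.358s
user	1m15.438s
sys	0m0.175s
```

```bash
cat > fk2.py <<'E'
from fk import *
SG=(-1,-1,-1,-1)
def fk2(q,p):
    h,a,b,d,o0,o1,o2,o3,j1,j2,j3,j4,j5,j6,j7=p
    r=lambda ax,v:Ro.from_euler(ax,v)
    R=r('z',j1-q[0]);x=np.array([0,0,h])+R.apply([o0,0,0]);R=R*r('y',j2+q[1]);x=x+R.apply([o1,0,a])
    R=R*r('z',j3-q[2])*r('y',j4+q[3]);x=x+R.apply([o2,0,b])
    R=R*r('z',j5-q[4])*r('y',j6+q[5]);x=x+R.apply([o3,0,d]);R=R*r('z',j7-q[6])
    return x,R
def res2(p):
    e=[]
    for q,x,rv in D:
        X,R=fk2(q,p);e+=list((X-x)*5);e+=list((Ro.from_rotvec(rv).inv()*R).as_rotvec())
    return np.r_[e,0.03*np.array(p[4:14])]
P0=[.278,.528,.435,.32,0,0,0,0,0,0,0,0,0,0,1.571]
def fit2():
    s=least_squares(res2,P0);return s
if __name__=='__main__':
    s=fit2();print(s.cost,s.x.round(3));print(np.abs(res2(s.x)[:-10]).reshape(-1,6).max(0));print(np.round(res2(s.x)[:-10].reshape(-1,6),3))
E
python3 fk2.py
```

```text
0.009314541875843713 [ 0.285  0.561  0.43   0.345 -0.02   0.07   0.014  0.008 -0.097 -0.053
  0.038  0.068 -0.042  0.008  1.556]
[0.03020896 0.03576345 0.02843611 0.02239543 0.05086597 0.03231817]
[[-0.008  0.031 -0.028  0.022 -0.024  0.03 ]
 [-0.009  0.03   0.022 -0.    -0.051  0.026]
 [ 0.027 -0.03  -0.001  0.006 -0.02   0.012]
 [ 0.013 -0.036 -0.021 -0.004 -0.014  0.012]
 [ 0.03   0.004  0.003 -0.013 -0.002 -0.012]
 [ 0.006  0.031  0.012 -0.003  0.004 -0.012]
 [-0.005  0.005  0.01  -0.008 -0.    -0.032]
 [-0.012 -0.02   0.004 -0.014 -0.02  -0.025]]
```

```bash
cat > fk3.py <<'E'
from fk import *
def fk3(q,p):
    h,a,b,d,o0,o1,o2,o3,y1,y2,y3,j7=p
    r=lambda ax,v:Ro.from_euler(ax,v)
    R=r('z',-q[0]);x=np.array([0,0,h])+R.apply([o0,y1,0]);R=R*r('y',q[1]);x=x+R.apply([o1,0,a])
    R=R*r('z',-q[2]);x=x+R.apply([0,y2,0]);R=R*r('y',q[3]);x=x+R.apply([o2,y3,b])
    R=R*r('z',-q[4])*r('y',q[5]);x=x+R.apply([o3,0,d]);R=R*r('z',j7-q[6])
    return x,R
def res3(p):
    e=[]
    for q,x,rv in D:
        X,R=fk3(q,p);e+=list((X-x)*5);e+=list((Ro.from_rotvec(rv).inv()*R).as_rotvec())
    return np.r_[e,0.03*np.array(p[4:11])]
def fit3(): return least_squares(res3,[.278,.528,.435,.32,0,0,0,0,0,0,0,1.571])
if __name__=='__main__':
    s=fit3();print(s.cost,s.x.round(3));print(np.round(res3(s.x)[:-7].reshape(-1,6),3))
E
python3 fk3.py
# orientation-only check of joint signs
python3 - <<'E'
import sys;sys.path.insert(0,'.')
from fk import *
best=[]
for sg in itertools.product((1,-1),repeat=7):
    def f(o):
        e=[]
        for q,x,rv in D:
            s=np.array(sg)*q
            R=Ro.from_euler('z',s[0]+o[0])*Ro.from_euler('y',s[1])*Ro.from_euler('z',s[2])*Ro.from_euler('y',s[3])*Ro.from_euler('z',s[4])*Ro.from_euler('y',s[5])*Ro.from_euler('z',s[6]+o[1])
            e+=list((Ro.from_rotvec(rv).inv()*R).as_rotvec())
        return np.array(e)
    s=min((least_squares(f,[a,b],max_nfev=20) for a in(0,) for b in (1.57,-1.57,0,3.14)),key=lambda s:s.cost)
    best.append((s.cost,sg,s.x))
best.sort(key=lambda b:b[0]);print(best[:4])
E
```

```text
0.0009774798953661931 [ 2.750e-01  5.520e-01  4.250e-01  3.560e-01 -1.000e-03  4.000e-03
 -2.000e-03  0.000e+00 -3.600e-02 -8.000e-03 -8.000e-03  1.572e+00]
[[ 0.001  0.004 -0.001 -0.     0.     0.001]
 [-0.009 -0.002 -0.009  0.005 -0.006  0.006]
 [ 0.01   0.003  0.017  0.002 -0.004 -0.01 ]
 [ 0.003 -0.012 -0.003 -0.004  0.001  0.005]
 [ 0.016 -0.01   0.001 -0.007 -0.001 -0.002]
 [-0.007  0.013  0.002  0.005  0.002  0.003]
 [-0.007  0.004 -0.004  0.004  0.001 -0.002]
 [-0.007 -0.007 -0.004  0.    -0.003 -0.   ]]
[(np.float64(0.00019802956399184816), (-1, -1, -1, -1, -1, -1, -1), array([ 3.14210022, -1.56937   ])), (np.float64(0.0001980295639918483), (-1, 1, -1, 1, -1, 1, -1), array([5.07568588e-04, 1.57222266e+00])), (np.float64(0.39461888854354543), (1, -1, -1, -1, -1, -1, -1), array([1.12105479, 4.68281015])), (np.float64(0.3946188885435459), (1, 1, -1, 1, -1, 1, -1), array([-2.02053786, -4.74196781]))]
```

```bash
cat > ik.py <<'E'
from fk3 import *
from h import target
P=fit3().x
def ik(pos,T,q0=None,n=40,seed=0):
    rng=np.random.default_rng(seed);sols=[]
    mid=(LO+HI)/2
    starts=[q0] if q0 is not None else []
    starts+= [LO+(HI-LO)*rng.random(7) for _ in range(n)]
    for st in starts:
        ref=q0 if q0 is not None else mid
        def f(q):
            X,R=fk3(q,P);return np.r_[(X-pos)*20,(T.inv()*R).as_rotvec()*5,.01*(q-ref)]
        s=least_squares(f,np.clip(st,LO+.01,HI-.01),bounds=(LO,HI),max_nfev=80)
        if np.abs(f(s.x)[:6]).max()<.03: sols.append(s.x)
    return sols
E
cat > try.py <<'E'
from ik import *
for (psi,th,D) in [(3.5,25,.05),(3.5,35,.05),(35,30,.04)]:
  for m in ([.549,.158],[.634,.163]):
    for k,T in enumerate(target(psi,th)):
        p=np.radians(psi);pos=np.array([m[0]-D*np.cos(p),m[1]-D*np.sin(p),.022])
        s=ik(pos,T,n=14)
        mg=[np.minimum(q-LO,HI-q).min() for q in s]
        print(psi,th,m,'s',k,len(s), [ (q.round(2).tolist(),round(g,2)) for g,q in sorted(zip(mg,s),key=lambda t:-t[0])[:2]])
E
time python3 try.py
```

```text
3.5 25 [0.549, 0.158] s 0 6 [([0.14, 0.68, -0.9, 2.34, 1.74, 0.71, -0.51], np.float64(0.23)), ([0.05, 0.63, -0.77, 2.34, 1.77, 0.62, -0.56], np.float64(0.23))]
3.5 25 [0.549, 0.158] s 1 4 [([-0.54, 0.5, -0.0, 2.39, 2.22, 0.25, 2.05], np.float64(0.13)), ([-0.9, 0.55, 0.48, 2.42, 3.44, 0.19, 0.8], np.float64(0.07))]
3.5 25 [0.634, 0.163] s 0 5 [([0.18, 0.74, -0.86, 2.15, 1.63, 0.68, -0.25], np.float64(0.41)), ([0.21, 0.76, -0.91, 2.14, 1.63, 0.72, -0.24], np.float64(0.36))]
3.5 25 [0.634, 0.163] s 1 4 [([-0.52, 0.57, 0.09, 2.21, 1.88, 0.12, 2.47], np.float64(0.0)), ([-0.8, 0.61, 0.48, 2.23, 4.19, 0.12, 0.11], np.float64(0.0))]
3.5 35 [0.549, 0.158] s 0 6 [([0.07, 0.74, -0.89, 2.47, 2.06, 0.94, -0.88], np.float64(0.1)), ([0.06, 0.74, -0.88, 2.47, 2.07, 0.94, -0.89], np.float64(0.1))]
3.5 35 [0.549, 0.158] s 1 4 [([-0.4, 0.58, -0.27, 2.51, 2.36, 0.64, 1.84], np.float64(0.06)), ([-0.63, 0.57, 0.02, 2.53, 2.57, 0.56, 1.6], np.float64(0.04))]
3.5 35 [0.634, 0.163] s 0 6 [([0.14, 0.78, -0.86, 2.28, 2.02, 0.83, -0.66], np.float64(0.29)), ([0.09, 0.74, -0.79, 2.28, 2.04, 0.78, -0.7], np.float64(0.29))]
3.5 35 [0.634, 0.163] s 1 4 [([-0.43, 0.6, -0.09, 2.33, 2.43, 0.46, 1.88], np.float64(0.24)), ([-0.61, 0.6, 0.14, 2.34, 2.68, 0.4, 1.6], np.float64(0.23))]
35 30 [0.549, 0.158] s 0 5 [([0.47, 0.73, -0.93, 2.36, 2.15, 0.42, -0.09], np.float64(0.21)), ([0.47, 0.73, -0.93, 2.36, 2.15, 0.42, -0.09], np.float64(0.21))]
35 30 [0.549, 0.158] s 1 3 [([-0.08, 0.54, -0.19, 2.4, 3.46, 0.3, 1.63], np.float64(0.17)), ([-0.08, 0.54, -0.19, 2.4, 3.46, 0.3, 1.63], np.float64(0.17))]
35 30 [0.634, 0.163] s 0 5 [([-0.28, 0.59, 0.1, 2.22, 4.16, 0.3, -2.23], np.float64(0.18)), ([0.34, 0.72, -0.73, 2.17, 1.99, 0.24, 0.1], np.float64(0.12))]
35 30 [0.634, 0.163] s 1 8 [([-0.51, 0.63, 0.43, 2.24, 4.3, 0.48, 0.73], np.float64(0.16)), ([0.63, 1.02, -1.24, 2.14, 1.76, 0.69, -2.64], np.float64(0.03))]
real	0m23.752s
user	0m24.039s
sys	0m0.153s
```

```bash
cat > try2.py <<'E'
from ik import *
def show(tag,q):
    print(tag,None if q is None else (q.round(2).tolist(),round(np.minimum(q-LO,HI-q).min(),2)))
for psi,th in [(35,30),(45,30),(40,25)]:
    q=np.array([.47,.73,-.93,2.36,2.15,.42,-.09])
    d=np.array([np.cos(np.radians(psi)),np.sin(np.radians(psi)),0])
    for m,off,z in [((.549,.158),.038,.022),((.519,.073),.038,.022),((.519,.073),.075,.022),((.519,.073),.08,.1)]:
        s=ik(np.r_[m,z]-off*d,target(psi,th)[0],q0=q,n=3)
        b=min(s,key=lambda x:np.abs(x-q).sum()) if s else None
        show((psi,th,m,off,z),b)
        if b is not None:q=b
E
python3 try2.py
```

```text
(35, 30, (0.549, 0.158), 0.038, 0.022) ([0.46, 0.73, -0.93, 2.35, 2.15, 0.42, -0.09], np.float64(0.22))
(35, 30, (0.519, 0.073), 0.038, 0.022) ([0.7, 0.72, -0.93, 2.42, 2.27, 0.33, -0.03], np.float64(0.15))
(35, 30, (0.519, 0.073), 0.075, 0.022) ([0.8, 0.72, -0.97, 2.48, 2.33, 0.34, -0.03], np.float64(0.09))
(35, 30, (0.519, 0.073), 0.08, 0.1) ([0.92, 0.48, -1.06, 2.43, 1.47, 0.12, 0.75], np.float64(0.0))
(45, 30, (0.549, 0.158), 0.038, 0.022) ([0.47, 0.7, -0.82, 2.3, 2.21, 0.21, 0.06], np.float64(0.09))
(45, 30, (0.519, 0.073), 0.038, 0.022) ([0.7, 0.69, -0.82, 2.35, 2.32, 0.12, 0.14], np.float64(0.0))
(45, 30, (0.519, 0.073), 0.075, 0.022) ([0.81, 0.69, -0.87, 2.4, 2.3, 0.12, 0.23], np.float64(0.0))
(45, 30, (0.519, 0.073), 0.08, 0.1) ([1.11, 0.67, -1.27, 2.34, 1.01, 0.31, 1.47], np.float64(0.0))
(40, 25, (0.549, 0.158), 0.038, 0.022) ([0.23, 0.6, -0.59, 2.29, 2.02, 0.13, 0.06], np.float64(0.01))
(40, 25, (0.519, 0.073), 0.038, 0.022) ([0.54, 0.61, -0.71, 2.35, 1.96, 0.12, 0.31], np.float64(0.0))
(40, 25, (0.519, 0.073), 0.075, 0.022) ([0.66, 0.61, -0.78, 2.4, 2.02, 0.14, 0.31], np.float64(0.02))
(40, 25, (0.519, 0.073), 0.08, 0.1) ([1.03, 0.62, -1.27, 2.33, 1.04, 0.39, 1.26], np.float64(0.0))
```

```bash
cat > try3.py <<'E'
from ik import *
def show(tag,q):
    print(tag,None if q is None else (q.round(2).tolist(),round(np.minimum(q-LO,HI-q).min(),2)))
for psi,th in [(65,50),(75,50),(65,60),(75,60),(90,50),(65,40)]:
    q=np.array([.89,.88,-.69,2.21,-1.1,.45,1.11])
    d=np.array([np.cos(np.radians(psi)),np.sin(np.radians(psi)),0])
    for m,off,z in [((.519,.073),.043,.022),((.534,.115),.043,.022),((.549,.158),.043,.022)]:
        s=ik(np.r_[m,z]-off*d,target(psi,th)[1],q0=q,n=4)
        b=max(s,key=lambda x:np.minimum(x-LO,HI-x).min()-.02*np.abs(x-q).sum()) if s else None
        show((psi,th,m,off,z),b)
        if b is not None:q=b
for psi,th in [(3.5,30),(3.5,25),(12,30),(-5,30)]:
    q=np.array([.14,.74,-.86,2.15,1.63,.68,-.25])
    d=np.array([np.cos(np.radians(psi)),np.sin(np.radians(psi)),0])
    for m,off,z in [((.634,.163),.05,.022),((.549,.158),.05,.022),((.549,.158),.08,.022),((.549,.158),.09,.1),((.549,.158),.09,.2)]:
        s=ik(np.r_[m,z]-off*d,target(psi,th)[0],q0=q,n=4)
        b=max(s,key=lambda x:np.minimum(x-LO,HI-x).min()-.02*np.abs(x-q).sum()) if s else None
        show((psi,th,m,off,z),b)
        if b is not None:q=b
E
python3 try3.py
```

```text
(65, 50, (0.519, 0.073), 0.043, 0.022) ([0.91, 0.89, -0.7, 2.21, -1.16, 0.38, 1.11], np.float64(0.16))
(65, 50, (0.534, 0.115), 0.043, 0.022) ([0.88, 0.93, -0.81, 2.22, -1.26, 0.26, 1.15], np.float64(0.06))
(65, 50, (0.549, 0.158), 0.043, 0.022) ([0.97, 1.15, -1.14, 2.2, 1.26, 0.12, -1.37], np.float64(0.0))
(75, 50, (0.519, 0.073), 0.043, 0.022) ([0.77, 0.86, -0.54, 2.09, -0.92, 0.6, 0.97], np.float64(0.4))
(75, 50, (0.534, 0.115), 0.043, 0.022) ([0.72, 0.87, -0.59, 2.1, -0.99, 0.52, 0.97], np.float64(0.33))
(75, 50, (0.549, 0.158), 0.043, 0.022) ([0.67, 0.89, -0.65, 2.1, -1.05, 0.45, 0.96], np.float64(0.27))
(65, 60, (0.519, 0.073), 0.043, 0.022) ([1.07, 1.07, -0.81, 2.18, -1.05, 0.4, 1.15], np.float64(0.27))
(65, 60, (0.534, 0.115), 0.043, 0.022) ([1.04, 1.13, -0.92, 2.2, -1.13, 0.26, 1.18], np.float64(0.14))
(65, 60, (0.549, 0.158), 0.043, 0.022) ([1.0, 1.21, -1.03, 2.2, -1.32, 0.12, 1.34], np.float64(0.0))
(75, 60, (0.519, 0.073), 0.043, 0.022) ([0.88, 0.99, -0.59, 2.05, -0.93, 0.69, 1.07], np.float64(0.39))
(75, 60, (0.534, 0.115), 0.043, 0.022) ([0.83, 1.0, -0.65, 2.07, -1.0, 0
[... 2081 characters left out ...]
 30, (0.549, 0.158), 0.09, 0.1) ([0.37, 0.49, -1.1, 2.45, 1.74, 0.61, -0.38], np.float64(0.12))
(12, 30, (0.549, 0.158), 0.09, 0.2) ([0.66, 0.21, -1.27, 2.32, 1.03, 0.44, 0.34], np.float64(0.0))
(-5, 30, (0.634, 0.163), 0.05, 0.022) ([0.09, 0.76, -0.86, 2.18, 1.75, 0.83, -0.57], np.float64(0.39))
(-5, 30, (0.549, 0.158), 0.05, 0.022) ([0.05, 0.73, -0.93, 2.37, 1.8, 0.92, -0.8], np.float64(0.2))
(-5, 30, (0.549, 0.158), 0.08, 0.022) ([0.01, 0.73, -0.96, 2.42, 1.79, 0.95, -0.88], np.float64(0.15))
(-5, 30, (0.549, 0.158), 0.09, 0.1) ([0.12, 0.52, -1.07, 2.39, 1.52, 0.85, -0.64], np.float64(0.18))
(-5, 30, (0.549, 0.158), 0.09, 0.2) ([0.37, 0.31, -1.27, 2.27, 1.13, 0.79, -0.2], np.float64(0.0))
```

```bash
python3 - <<'E'
from h import *
plan(80,50,[.502,-.025,.045])
E
```

```text
pos [ 0.4859 -0.018   0.0571] tool axes
 [[ 0.635  0.665  0.394]
 [ 0.541 -0.746  0.387]
 [ 0.551 -0.033 -0.834]]
q [ 0.85  0.59 -0.73  2.34 -1.32  0.12  0.72] F [0.4 1.3 0.1] w 0.719 t 7.0
rot local deg [ 20.29 -32.17 145.57] | shift now [-0.0002  0.0163  0.0137] | shift in target axes [ 0.0119 -0.0171  0.0047]
rot local deg [ 24.22  15.27 -29.86] | shift now [-0.0002  0.0163  0.0137] | shift in target axes [-0.0119  0.0171  0.0047]
```

```bash
python3 -m creep '[{"translation":[0,0,0],"rot":[4.84,3.05,-5.97],"jaw":0.06},{"translation":[0,0,0],"rot":[4.84,3.05,-5.97],"jaw":0.06},{"translation":[0,0,0],"rot":[4.84,3.05,-5.97],"jaw":0.06},{"translation":[0,0,0],"rot":[4.84,3.05,-5.97],"jaw":0.06},{"translation":[0,0,0],"rot":[4.84,3.05,-5.97],"jaw":0.06},{"translation":[0,0,0],"rot":[0,0,0],"jaw":0.06}]'
python3 - <<'E'
from h import *
plan(80,50,[.506,-.004,.022])
E
```

```text
clock: 7.5
position: [0.4864, -0.0257, 0.0509]
ee_rot: [-1.977, -1.509, -0.864]
force: [0.4, -1.7, -0.8]
width: 0.653
pos [ 0.4864 -0.0257  0.0509] tool axes
 [[ 0.183  0.966  0.182]
 [ 0.647 -0.258  0.718]
 [ 0.741 -0.013 -0.672]]
q [ 0.83  0.77 -0.48  2.07 -0.79  0.72  0.87] F [ 0.4 -1.7 -0.8] w 0.653 t 7.5
rot local deg [  3.34  -4.93 176.08] | shift now [-0.0038  0.0138  0.0385] | shift in target axes [ 0.0062 -0.0156  0.0375]
rot local deg [ 3.21  2.17 -3.82] | shift now [-0.0038  0.0138  0.0385] | shift in target axes [-0.0062  0.0156  0.0375]
```

```bash
python3 -m creep '[{"translation":[0,0,0],"rot":[3.2,2.2,-3.8],"jaw":0.06},{"translation":[0,0,0],"rot":[0,0,0],"jaw":0.06},{"translation":[-0.003,0.0078,0.0187],"rot":[0,0,0],"jaw":0.06},{"translation":[-0.003,0.0078,0.0187],"rot":[0,0,0],"jaw":0.06},{"translation":[0,0,0],"rot":[0,0,0],"jaw":0.06},{"translation":[0,0,0],"rot":[0,0,0],"jaw":0.06}]'
python3 - <<'E'
from h import *
d=np.array([np.cos(np.radians(80)),np.sin(np.radians(80)),0])
plan(80,50,np.r_[.519,.073,.023]-.0433*d)
plan(80,50,np.r_[.549,.158,.023]-.0433*d)
i=save('top','t7.png');cv2.imwrite('pics/t7z.png',cv2.resize(i[160:280,180:336,::-1],(780,600),interpolation=cv2.INTER_CUBIC))
E
```

```text
clock: 8.0
position: [0.5037, 0.0003, 0.0246]
ee_rot: [-1.874, -1.562, -0.869]
force: [-0.1, -0.6, 0.2]
width: 0.654
pos [5.037e-01 3.000e-04 2.460e-02] tool axes
 [[ 0.118  0.984  0.133]
 [ 0.632 -0.178  0.754]
 [ 0.766 -0.005 -0.643]]
q [ 0.78  0.86 -0.49  2.01 -0.76  0.73  0.9 ] F [-0.1 -0.6  0.2] w 0.654 t 8.0
rot local deg [-2.0000e-02 -3.0000e-02  1.7963e+02] | shift now [0.0187 0.0024 0.0247] | shift in target axes [-0.0186 -0.0025  0.0247]
rot local deg [ 0.02 -0.01 -0.37] | shift now [0.0187 0.0024 0.0247] | shift in target axes [0.0186 0.0025 0.0247]
pos [5.037e-01 3.000e-04 2.460e-02] tool axes
 [[ 0.118  0.984  0.133]
 [ 0.632 -0.178  0.754]
 [ 0.766 -0.005 -0.643]]
q [ 0.78  0.86 -0.49  2.01 -0.76  0.73  0.9 ] F [-0.1 -0.6  0.2] w 0.654 t 8.0
rot local deg [-2.0000e-02 -3.0000e-02  1.7963e+02] | shift now [0.0759 0.0168 0.0929] | shift in target axes [-0.0758 -0.0173  0.0929]
rot local deg [ 0.02 -0.01 -0.37] | shift now [0.0759 0.0168 0.0929] | shift in target axes [0.0758 0.0173 0.0929]
```

View pics/t7z.png

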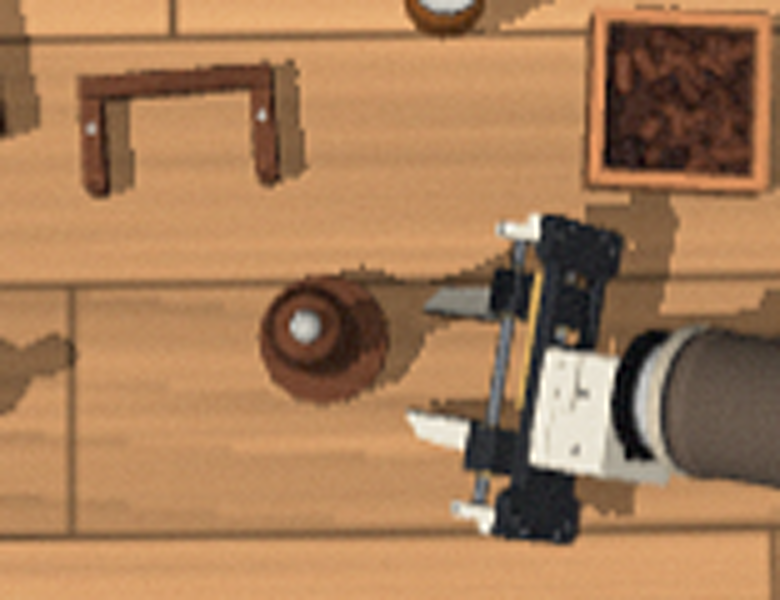

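```bash
python3 -m creep '[{"translation":[0.0045,0.0006,0.006],"rot":[0,0,0],"jaw":0.06},{"translation":[0.0045,0.0006,0.006],"rot":[0,0,0],"jaw":0.06},{"translation":[0.0035,0.0006,0.0045],"rot":[0,0,0],"jaw":0.06},{"translation":[0.003,0.0004,0.004],"rot":[0,0,0],"jaw":0.06},{"translation":[0.003,0.0004,0.004],"rot":[0,0,0],"jaw":0.06},{"translation":[0.0045,0.0012,0.0055],"rot":[0,0,0],"jaw":0.06},{"translation":[0.0055,0.0014,0.0066],"rot":[0,0,0],"jaw":0.06},{"translation":[0.0055,0.0014,0.0066],"rot":[0,0,0],"jaw":0.06},{"translation":[0.0055,0.0014,0.0066],"rot":[0,0,0],"jaw":0.06},{"translation":[0.0055,0.0014,0.0066],"rot":[0,0,0],"jaw":0.06},{"translation":[0.0045,0.0012,0.0055],"rot":[0,0,0],"jaw":0.06},{"translation":[0,0,0],"rot":[0,0,0],"jaw":0.06}]'
python3 - <<'E'
from h import *
d=np.array([np.cos(np.radians(80)),np.sin(np.radians(80)),0])
plan(80,50,np.r_[.549,.158,.023]-.0433*d)
i=save('top','t8.png');cv2.imwrite('pics/t8z.png',cv2.resize(i[160:280,180:336,::-1],(780,600),interpolation=cv2.INTER_CUBIC))
E
```

```text
clock: 9.05
position: [0.529, 0.0775, 0.0234]
ee_rot: [-1.87, -1.565, -0.871]
force: [0.6, -0.3, -0.3]
width: 0.648
pos [0.529  0.0775 0.0234] tool axes
 [[ 0.115  0.985  0.132]
 [ 0.631 -0.175  0.756]
 [ 0.767 -0.003 -0.642]]
q [ 0.68  0.88 -0.57  2.03 -0.85  0.6   0.88] F [ 0.6 -0.3 -0.3] w 0.648 t 9.05
rot local deg [-1.4000e-01  1.0000e-01  1.7982e+02] | shift now [0.025  0.0056 0.0306] | shift in target axes [-0.025  -0.0057  0.0305]
rot local deg [-0.06 -0.09 -0.18] | shift now [0.025  0.0056 0.0306] | shift in target axes [0.025  0.0057 0.0305]
```

View pics/t8z.png

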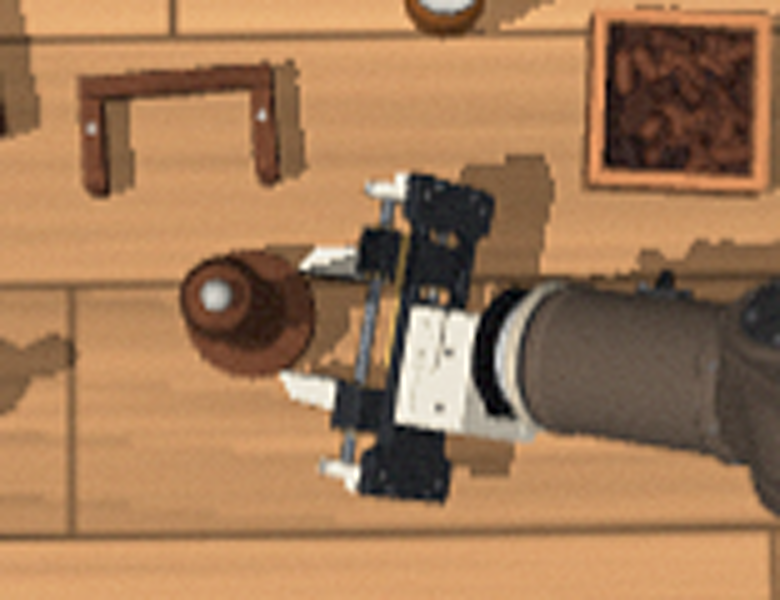

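```bash
python3 -m creep '[{"translation":[0.003,0.0007,0.0036],"rot":[0,0,0],"jaw":0.06},{"translation":[0.005,0.0011,0.006],"rot":[0,0,0],"jaw":0.06},{"translation":[0.005,0.0011,0.006],"rot":[0,0,0],"jaw":0.06},{"translation":[0.005,0.0011,0.006],"rot":[0,0,0],"jaw":0.06},{"translation":[0.004,0.0009,0.005],"rot":[0,0,0],"jaw":0.06},{"translation":[0.003,0.0007,0.004],"rot":[0,0,0],"jaw":0.06},{"translation":[0,0,0],"rot":[0,0,0],"jaw":0.06},{"translation":[0,0,0],"rot":[0,0,0],"jaw":0.06}]'
python3 - <<'E'
from h import *
d=np.array([np.cos(np.radians(80)),np.sin(np.radians(80)),0])
plan(80,50,np.r_[.549,.158,.023]-.0433*d)
i=save('top','t9.png');cv2.imwrite('pics/t9z.png',cv2.resize(i[160:280,160:316,::-1],(780,600),interpolation=cv2.INTER_CUBIC))
E
```

```text
clock: 9.77
position: [0.5412, 0.1138, 0.0227]
ee_rot: [-1.871, -1.564, -0.87]
force: [-0.2, -0.0, -0.1]
width: 0.657
pos [0.5412 0.1138 0.0227] tool axes
 [[ 0.115  0.984  0.133]
 [ 0.632 -0.176  0.755]
 [ 0.767 -0.003 -0.642]]
q [ 0.63  0.89 -0.61  2.03 -0.9   0.54  0.86] F [-0.2 -0.  -0.1] w 0.657 t 9.7667
rot local deg [-8.0000e-02  4.0000e-02  1.7977e+02] | shift now [ 0.0012 -0.      0.001 ] | shift in target axes [-0.0012  0.      0.001 ]
rot local deg [-0.02 -0.05 -0.23] | shift now [ 0.0012 -0.      0.001 ] | shift in target axes [ 0.0012 -0.      0.001 ]
```

View pics/t9z.png

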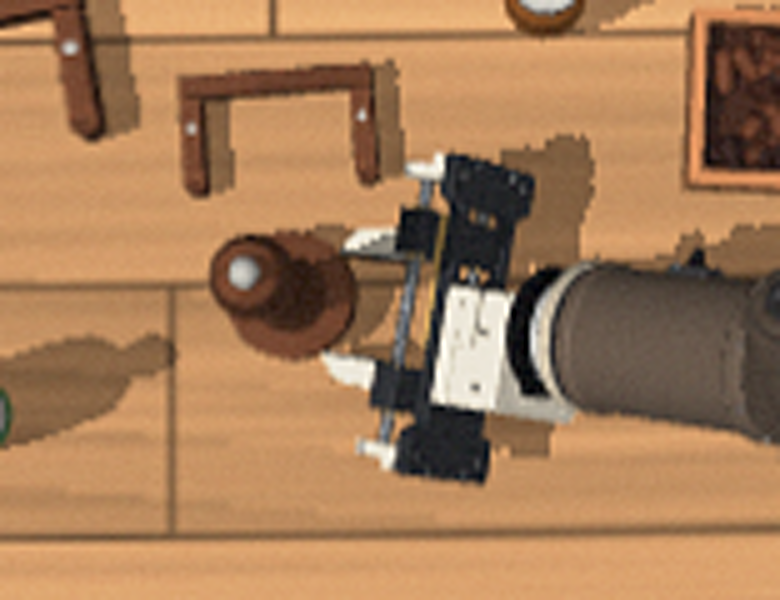

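```bash
python3 -m creep '[{"translation":[0.0012,0,0.0013],"rot":[0,0,0],"jaw":0.06},{"translation":[0.0012,0,0.0013],"rot":[0,0,0],"jaw":0.06},{"translation":[0,0,0],"rot":[0,0,0],"jaw":0.06},{"translation":[-0.007,-0.001,-0.008],"rot":[0,0,0],"jaw":0.06},{"translation":[-0.013,-0.002,-0.015],"rot":[0,0,0],"jaw":0.06},{"translation":[-0.013,-0.002,-0.015],"rot":[0,0,0],"jaw":0.06},{"translation":[-0.013,-0.002,-0.015],"rot":[0,0,0],"jaw":0.06},{"translation":[-0.013,-0.002,-0.015],"rot":[0,0,0],"jaw":0.06},{"translation":[0.023,0,-0.019],"rot":[0,0,0],"jaw":0.06},{"translation":[0.023,0,-0.019],"rot":[0,0,0],"jaw":0.06},{"translation":[0.023,0,-0.019],"rot":[0,0,0],"jaw":0.06},{"translation":[0,0,0],"rot":[0,0,0],"jaw":0.06}]'
python3 - <<'E'
from h import *
plan(3.5,28,[.47,.15,.1])
i=save('top','t10.png');cv2.imwrite('pics/t10z.png',cv2.resize(i[165:245,185:289,::-1],(780,600),interpolation=cv2.INTER_CUBIC))
save('side','s10.png')
for c in('top','side'):
  print([ (np.round(d['location'],1),toworld(c,d['location'],0).round(3)) for d in optics.pinpoint(c,'mill')[:2]])
E
```

```text
clock: 10.82
position: [0.519, 0.0299, 0.1153]
ee_rot: [-1.872, -1.568, -0.875]
force: [0.1, 0.9, 0.2]
width: 0.652
pos [0.519  0.0299 0.1153] tool axes
 [[ 0.112  0.984  0.136]
 [ 0.633 -0.176  0.754]
 [ 0.766  0.002 -0.643]]
q [ 0.74  0.69 -0.52  2.   -0.78  0.82  0.76] F [0.1 0.9 0.2] w 0.652 t 10.8167
rot local deg [  21.05  -54.27 -107.82] | shift now [ 0.0588 -0.0694  0.0937] | shift in target axes [ 0.0439  0.1228 -0.006 ]
rot local deg [-48.23 -18.71  59.71] | shift now [ 0.0588 -0.0694  0.0937] | shift in target axes [-0.0439 -0.1228 -0.006 ]
[(array([218. , 218.8]), array([0.549, 0.156, 0.   ]))]
[(array([245.8, 245.4]), array([0.549, 0.16 , 0.   ]))]
```

View pics/t10z.png

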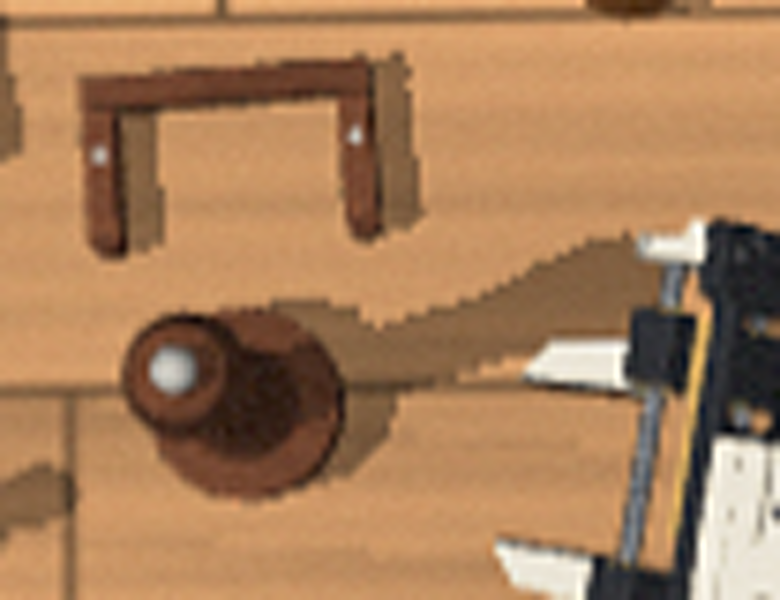

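View pics/s10.png

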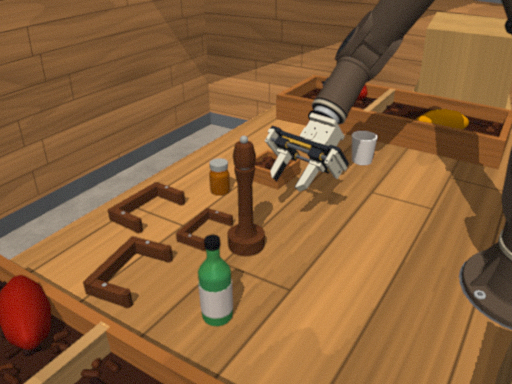

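```bash
cat > try4.py <<'E'
from ik import *
qc=np.array([.74,.69,-.52,2.0,-.78,.82,.76])
for pos,psi,th in [((.46,.03,.12),3.5,28),((.45,.03,.12),-10,25),((.48,.02,.12),-15,20),((.48,.02,.12),-15,10)]:
    s=ik(np.array(pos),target(psi,th)[0],q0=qc,n=8)
    s=sorted(s,key=lambda x:np.abs(x-qc).sum())
    for b in s[:2]: print(pos,psi,th,b.round(2).tolist(),round(np.minimum(b-LO,HI-b).min(),2))
E
python3 try4.py
```

```text
(0.46, 0.03, 0.12) 3.5 28 [0.74, 0.41, -1.18, 2.44, 1.56, 0.5, -0.11] 0.09
(0.46, 0.03, 0.12) 3.5 28 [0.74, 0.41, -1.18, 2.44, 1.56, 0.5, -0.11] 0.09
(0.45, 0.03, 0.12) -10 25 [0.25, 0.25, -0.69, 2.43, 1.26, 0.41, -0.16] 0.14
(0.45, 0.03, 0.12) -10 25 [0.25, 0.25, -0.69, 2.43, 1.26, 0.41, -0.16] 0.14
(0.48, 0.02, 0.12) -15 20 [-0.0, 0.26, -0.33, 2.32, 0.78, 0.39, 0.3] 0.25
(0.48, 0.02, 0.12) -15 20 [-0.0, 0.26, -0.33, 2.32, 0.78, 0.39, 0.3] 0.25
(0.48, 0.02, 0.12) -15 10 [0.13, 0.31, -0.41, 2.17, 0.4, 0.56, 0.72] 0.4
(0.48, 0.02, 0.12) -15 10 [0.13, 0.31, -0.41, 2.17, 0.4, 0.56, 0.72] 0.4
```

```bash
cat > path.py <<'E'
from ik import *
def follow(qc,legs):
    """legs: list of (pos,psi,th,s,n) ; continuous DLS-like IK, prints rows"""
    q=np.array(qc,float);x,R=fk3(q,P)
    for pos,psi,th,s,n in legs:
        T=target(psi,th)[s];rv=(R.inv()*T).as_rotvec();x0,R0=x,R
        print('LEG rot/row',np.degrees(rv/n).round(2),'n',n)
        for i in range(1,n+1):
            xi=x0+(np.array(pos)-x0)*i/n;Ri=R0*Ro.from_rotvec(rv*i/n)
            f=lambda v:np.r_[(fk3(v,P)[0]-xi)*20,(Ri.inv()*fk3(v,P)[1]).as_rotvec()*5,.02*(v-q)]
            r=least_squares(f,np.clip(q,LO+1e-3,HI-1e-3),bounds=(LO,HI));e=np.abs(f(r.x)[:6]).max();q=r.x
            if i%2==0 or i==n: print(i,q.round(2).tolist(),'err',round(e,3))
        x,R=np.array(pos),T
    return q
if __name__=='__main__':
    follow([.74,.69,-.52,2.0,-.78,.82,.76],[((.48,.02,.13),-15,10,0,12),((.45,.03,.12),-10,25,0,6),((.46,.1,.11),3.5,28,0,6),((.455,.151,.1),3.5,28,0,4),((.465,.152,.022),3.5,28,0,4),((.585,.159,.022),3.5,28,0,8)])
E
python3 path.py
```

```text
LEG rot/row [ 2.52 -4.   -6.92] n 12
2 [0.65, 0.62, -0.49, 1.96, -0.61, 0.84, 0.78] err 0.0
4 [0.56, 0.56, -0.47, 1.95, -0.44, 0.83, 0.82] err 0.0
6 [0.46, 0.49, -0.46, 1.96, -0.27, 0.79, 0.85] err 0.0
8 [0.36, 0.42, -0.44, 2.01, -0.1, 0.74, 0.87] err 0.0
10 [0.24, 0.35, -0.42, 2.07, 0.1, 0.66, 0.85] err 0.0
12 [0.1, 0.29, -0.37, 2.17, 0.35, 0.58, 0.77] err 0.0
LEG rot/row [-0.25 -2.5  -0.8 ] n 6
2 [0.03, 0.25, -0.33, 2.26, 0.48, 0.46, 0.64] err 0.0
4 [-0.1, 0.21, -0.23, 2.37, 0.7, 0.34, 0.41] err 0.0
6 [-0.25, 0.19, -0.12, 2.47, 1.16, 0.26, -0.07] err 0.0
LEG rot/row [-1.   -0.5  -2.01] n 6
2 [-0.29, 0.2, -0.13, 2.48, 1.32, 0.24, -0.2] err 0.0
4 [-0.3, 0.22, -0.16, 2.48, 1.51, 0.24, -0.35] err 0.0
6 [-0.29, 0.24, -0.21, 2.48, 1.68, 0.25, -0.48] err 0.0
LEG rot/row [0. 0. 0.] n 4
2 [-0.34, 0.26, -0.25, 2.47, 1.65, 0.29, -0.52] err 0.0
4 [-0.39, 0.29, -0.27, 2.46, 1.62, 0.34, -0.56] err 0.0
LEG rot/row [0. 0. 0.] n 4
2 [-0.3, 0.41, -0.38, 2.47, 1.91, 0.43, -0.84] err 0.0
4 [-0.25, 0.54, -0.46, 2.48, 2.07, 0.54, -1.0] err 0.0
LEG rot/row [0. 0. 0.] n 8
2 [-0.24, 0.54, -0.41, 2.42, 2.05, 0.49, -0.92] err 0.0
4 [-0.24, 0.55, -0.36, 2.35, 2.02, 0.44, -0.85] err 0.0
6 [-0.26, 0.57, -0.3, 2.29, 1.98, 0.39, -0.77] err 0.0
8 [-0.28, 0.58, -0.24, 2.23, 1.93, 0.33, -0.69] err 0.0
```

```bash
python3 -m creep '[{"translation":[0.001,-0.018,-0.011],"rot":[0,0,0],"jaw":0.05},{"translation":[0.001,-0.018,-0.011],"rot":[0,0,0],"jaw":0.05},{"translation":[0,0,0],"rot":[2.5,-4,-6.9],"jaw":0.04},{"translation":[0,0,0],"rot":[2.5,-4,-6.9],"jaw":0.04},{"translation":[0,0,0],"rot":[2.5,-4,-6.9],"jaw":0.04},{"translation":[0,0,0],"rot":[2.5,-4,-6.9],"jaw":0.04},{"translation":[0,0,0],"rot":[2.5,-4,-6.9],"jaw":0.04},{"translation":[0,0,0],"rot":[2.5,-4,-6.9],"jaw":0.04},{"translation":[0,0,0],"rot":[0,0,0],"jaw":0.04}]'
python3 - <<'E'
from h import *
plan(-15,10,[.48,.02,.13])
E
```

```text
clock: 11.77
position: [0.4795, 0.0238, 0.1269]
ee_rot: [-1.437, -2.432, -0.573]
force: [0.7, 0.6, 0.9]
width: 0.439
pos [0.4795 0.0238 0.1269] tool axes
 [[-0.478  0.878 -0.022]
 [ 0.776  0.434  0.457]
 [ 0.411  0.202 -0.889]]
q [ 0.54  0.49 -0.49  2.   -0.35  0.81  0.85] F [0.7 0.6 0.9] w 0.439 t 11.7667
rot local deg [ 17.27 -27.64 -47.22] | shift now [-0.0019 -0.0006 -0.0045] | shift in target axes [-0.002  -0.0035 -0.0028]
rot local deg [-33.59 -21.   127.45] | shift now [-0.0019 -0.0006 -0.0045] | shift in target axes [ 0.002   0.0035 -0.0028]
```

```bash
python3 -m creep '[{"translation":[0,0,0],"rot":[2.5,-4,-6.8],"jaw":0.04},{"translation":[0,0,0],"rot":[2.5,-4,-6.8],"jaw":0.04},{"translation":[0,0,0],"rot":[2.5,-4,-6.8],"jaw":0.04},{"translation":[0,0,0],"rot":[2.5,-4,-6.8],"jaw":0.04},{"translation":[0,0,0],"rot":[2.5,-4,-6.8],"jaw":0.04},{"translation":[0,0,0],"rot":[2.5,-4,-6.8],"jaw":0.04},{"translation":[0,0,0],"rot":[2.4,-3.7,-6.4],"jaw":0.04},{"translation":[0,0,0],"rot":[0,0,0],"jaw":0.04}]'
python3 - <<'E'
from h import *
plan(-10,25,[.45,.03,.12])
E
```

```text
clock: 12.43
position: [0.4772, 0.0228, 0.1252]
ee_rot: [0.552, 2.978, 0.043]
force: [-0.1, 0.5, 0.1]
width: 0.433
pos [0.4772 0.0228 0.1252] tool axes
 [[-0.927  0.356  0.116]
 [ 0.359  0.933  0.008]
 [-0.105  0.049 -0.993]]
q [ 0.16  0.32 -0.4   2.13  0.24  0.61  0.8 ] F [-0.1  0.5  0.1] w 0.433 t 12.4333
rot local deg [ -0.24 -18.61 -11.27] | shift now [ 0.0284 -0.0032  0.002 ] | shift in target axes [ 0.0276  0.0024 -0.0072]
rot local deg [-27.38   0.35 166.55] | shift now [ 0.0284 -0.0032  0.002 ] | shift in target axes [-0.0276 -0.0024 -0.0072]
```

```bash
python3 -m creep '[{"translation":[0.005,0,0],"rot":[0,-3.1,-1.9],"jaw":0.04},{"translation":[0.005,0,0],"rot":[0,-3.1,-1.9],"jaw":0.04},{"translation":[0.005,0,0],"rot":[0,-3.1,-1.9],"jaw":0.04},{"translation":[0.005,0,0],"rot":[0,-3.1,-1.9],"jaw":0.04},{"translation":[0.005,0,0],"rot":[0,-3.1,-1.9],"jaw":0.04},{"translation":[0,0,0],"rot":[0,-3.1,-1.9],"jaw":0.04},{"translation":[0,0,0],"rot":[0,0,0],"jaw":0.04},{"translation":[0,0,0],"rot":[0,0,0],"jaw":0.04}]'
python3 - <<'E'
from h import *
plan(3.5,28,[.455,.151,.1])
E
```

```text
clock: 13.1
position: [0.4569, 0.0261, 0.1203]
ee_rot: [0.27, 2.716, -0.058]
force: [0.7, 0.2, 0.0]
width: 0.438
pos [0.4569 0.0261 0.1203] tool axes
 [[-0.898  0.197  0.394]
 [ 0.18   0.98  -0.08 ]
 [-0.402 -0.001 -0.916]]
q [-0.26  0.2  -0.09  2.43  0.98  0.27  0.11] F [0.7 0.2 0. ] w 0.438 t 13.1
rot local deg [ -6.55  -4.28 -13.34] | shift now [0.0323 0.1221 0.0078] | shift in target axes [0.0045 0.1248 0.0206]
rot local deg [ -6.25   9.56 166.28] | shift now [0.0323 0.1221 0.0078] | shift in target axes [-0.0045 -0.1248  0.0206]
```

```bash
python3 -m creep '[{"translation":[0,0.003,0],"rot":[-1.65,-1.1,-3.35],"jaw":0.04},{"translation":[0,0.003,0],"rot":[-1.65,-1.1,-3.35],"jaw":0.04},{"translation":[0,0.003,0],"rot":[-1.65,-1.1,-3.35],"jaw":0.04},{"translation":[0,0.003,0],"rot":[-1.65,-1.1,-3.35],"jaw":0.04},{"translation":[0.001,0.022,0.003],"rot":[0,0,0],"jaw":0.04},{"translation":[0.001,0.022,0.003],"rot":[0,0,0],"jaw":0.04},{"translation":[0.001,0.022,0.003],"rot":[0,0,0],"jaw":0.04},{"translation":[0.001,0.022,0.003],"rot":[0,0,0],"jaw":0.04},{"translation":[0.001,0.022,0.003],"rot":[0,0,0],"jaw":0.04},{"translation":[0,0,0],"rot":[0,0,0],"jaw":0.04},{"translation":[0,0,0],"rot":[0,0,0],"jaw":0.04}]'
python3 - <<'E'
from h import *
plan(3.5,28,[.468,.152,.023])
i=save('top','t11.png');cv2.imwrite('pics/t11z.png',cv2.resize(i[165:285,150:306,::-1],(780,600),interpolation=cv2.INTER_CUBIC))
E
```

```text
clock: 14.02
position: [0.4608, 0.1461, 0.1056]
ee_rot: [-0.025, 2.659, 0.006]
force: [-0.1, -0.4, 0.6]
width: 0.433
pos [0.4608 0.1461 0.1056] tool axes
 [[-0.886 -0.019  0.464]
 [-0.017  1.     0.009]
 [-0.464  0.    -0.886]]
q [-0.42  0.28 -0.22  2.43  1.49  0.33 -0.45] F [-0.1 -0.4  0.6] w 0.433 t 14.0167
rot local deg [-1.12 -0.35 -2.15] | shift now [0.0319 0.0057 0.0765] | shift in target axes [0.0321 0.0054 0.0764]
rot local deg [ -0.54   1.74 177.84] | shift now [0.0319 0.0057 0.0765] | shift in target axes [-0.0321 -0.0054  0.0764]
```

View pics/t11z.png

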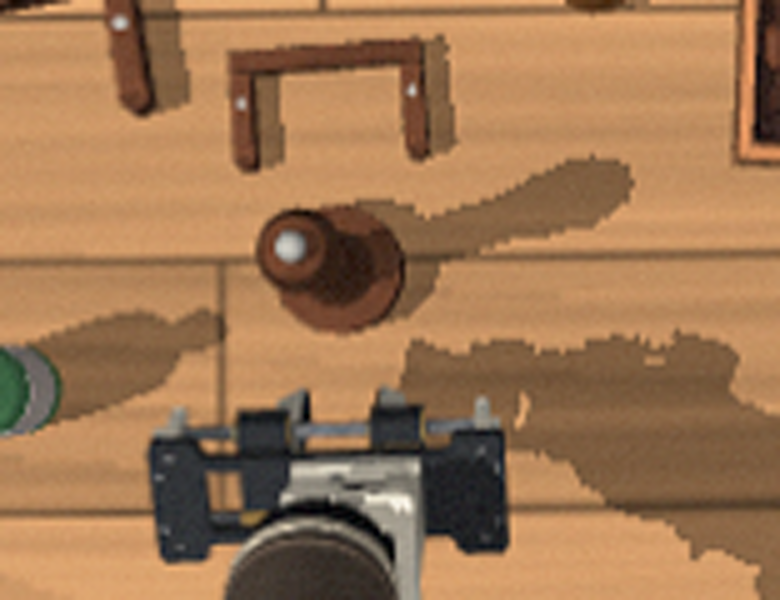

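```bash
python3 -m creep '[{"translation":[0,0,0],"rot":[-1.1,-0.3,-2.1],"jaw":0.04},{"translation":[0.008,0.0014,0.019],"rot":[0,0,0],"jaw":0.04},{"translation":[0.008,0.0014,0.019],"rot":[0,0,0],"jaw":0.04},{"translation":[0.008,0.0014,0.019],"rot":[0,0,0],"jaw":0.04},{"translation":[0.007,0.0013,0.016],"rot":[0,0,0],"jaw":0.04},{"translation":[0,0,0],"rot":[0,0,0],"jaw":0.04},{"translation":[0,0,0],"rot":[0,0,0],"jaw":0.04}]'
python3 - <<'E'
from h import *
d=np.array([np.cos(np.radians(3.5)),np.sin(np.radians(3.5)),0])
plan(3.5,28,np.r_[.549,.1575,.023]-.0498*d)
i=save('top','t12.png');cv2.imwrite('pics/t12z.png',cv2.resize(i[165:285,150:306,::-1],(780,600),interpolation=cv2.INTER_CUBIC))
i=save('side','s12.png')
E
```

```text
clock: 14.65
position: [0.4661, 0.1493, 0.0285]
ee_rot: [-0.08, 2.654, 0.016]
force: [-0.6, -0.3, -0.7]
width: 0.438
pos [0.4661 0.1493 0.0285] tool axes
 [[-0.882 -0.06   0.467]
 [-0.054  0.998  0.025]
 [-0.468 -0.003 -0.884]]
q [-0.3   0.51 -0.38  2.48  2.08  0.49 -1.  ] F [-0.6 -0.3 -0.7] w 0.438 t 14.65
rot local deg [-0.19 -0.13  0.02] | shift now [-0.027   0.0032  0.0205] | shift in target axes [-0.027   0.0031  0.0206]
rot local deg [   0.2    -0.31 -179.98] | shift now [-0.027   0.0032  0.0205] | shift in target axes [ 0.027  -0.0031  0.0206]
```

View pics/t12z.png

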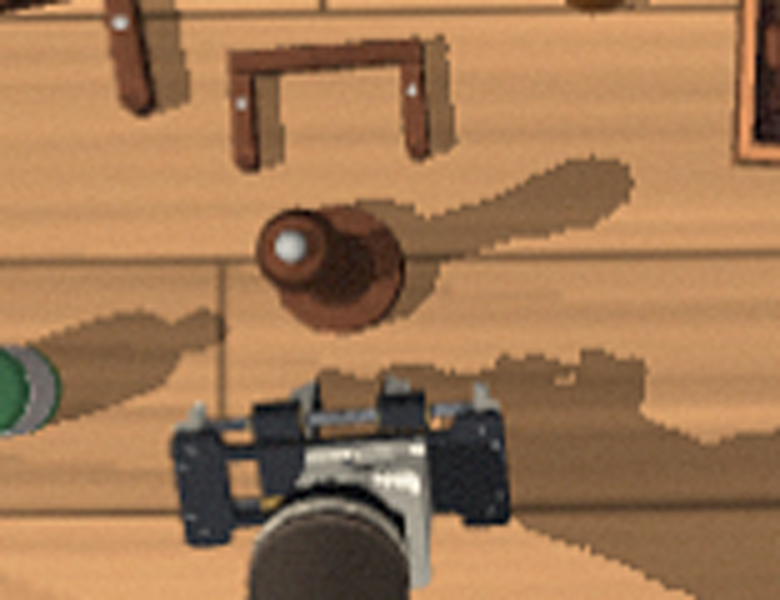

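View pics/s12.png

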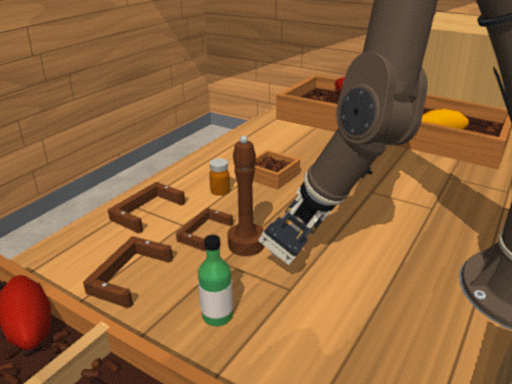

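```bash
python3 -m creep '[{"translation":[0.0026,0.0015,0.0049],"rot":[0,0,0],"jaw":0.04},{"translation":[-0.0062,0.001,0.0033],"rot":[0,0,0],"jaw":0.04},{"translation":[-0.0062,0.0007,0.0033],"rot":[0,0,0],"jaw":0.04},{"translation":[-0.0062,0,0.0033],"rot":[0,0,0],"jaw":0.04},{"translation":[-0.005,0,0.0026],"rot":[0,0,0],"jaw":0.04},{"translation":[-0.004,0,0.0021],"rot":[0,0,0],"jaw":0.04},{"translation":[-0.004,0,0.0021],"rot":[0,0,0],"jaw":0.04},{"translation":[-0.004,0,0.0021],"rot":[0,0,0],"jaw":0.04},{"translation":[0,0,0],"rot":[0,0,0],"jaw":0.04},{"translation":[0,0,0],"rot":[0,0,0],"jaw":0.04}]'
python3 - <<'E'
from h import *
d=np.array([np.cos(np.radians(3.5)),np.sin(np.radians(3.5)),0])
plan(3.5,28,np.r_[.634,.1625,.023]-.0498*d)
i=save('top','t13.png');cv2.imwrite('pics/t13z.png',cv2.resize(i[165:285,150:306,::-1],(780,600),interpolation=cv2.INTER_CUBIC))
E
```

```text
clock: 15.58
position: [0.5065, 0.1572, 0.0241]
ee_rot: [-0.084, 2.651, 0.019]
force: [-0.6, -0.8, -0.0]
width: 0.436
pos [0.5065 0.1572 0.0241] tool axes
 [[-0.881 -0.063  0.47 ]
 [-0.056  0.998  0.028]
 [-0.471 -0.001 -0.882]]
q [-0.3   0.54 -0.32  2.39  2.07  0.44 -0.93] F [-0.6 -0.8 -0. ] w 0.436 t 15.5833
rot local deg [-0.02  0.07  0.14] | shift now [-0.0681 -0.0027  0.0375] | shift in target axes [-0.0682 -0.0025  0.0375]
rot local deg [-1.1000e-01 -3.0000e-02 -1.7986e+02] | shift now [-0.0681 -0.0027  0.0375] | shift in target axes [0.0682 0.0025 0.0375]
```

View pics/t13z.png

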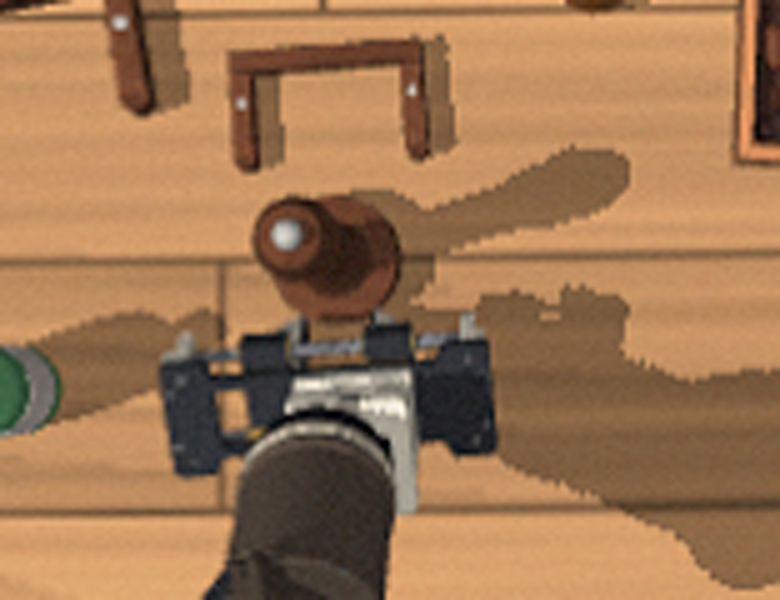

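```bash
python3 -m creep '[{"translation":[-0.0035,0,0.0019],"rot":[0,0,0],"jaw":0.04},{"translation":[-0.0053,0,0.0029],"rot":[0,0,0],"jaw":0.04},{"translation":[-0.0053,0,0.0029],"rot":[0,0,0],"jaw":0.04},{"translation":[-0.0053,0,0.0029],"rot":[0,0,0],"jaw":0.04},{"translation":[-0.0053,0,0.0029],"rot":[0,0,0],"jaw":0.04},{"translation":[-0.0053,0,0.0029],"rot":[0,0,0],"jaw":0.04},{"translation":[-0.0035,0,0.0019],"rot":[0,0,0],"jaw":0.04},{"translation":[0,0,0],"rot":[0,0,0],"jaw":0.04}]'
python3 - <<'E'
from h import *
d=np.array([np.cos(np.radians(3.5)),np.sin(np.radians(3.5)),0])
plan(3.5,28,np.r_[.634,.1625,.023]-.0498*d)
i=save('top','t14.png');cv2.imwrite('pics/t14z.png',cv2.resize(i[165:245,175:279,::-1],(780,600),interpolation=cv2.INTER_CUBIC))
E
```

```text
clock: 16.3
position: [0.5458, 0.1601, 0.0239]
ee_rot: [-0.084, 2.649, 0.02]
force: [-0.5, 0.8, 0.5]
width: 0.434
pos [0.5458 0.1601 0.0239] tool axes
 [[-0.88  -0.063  0.471]
 [-0.056  0.998  0.029]
 [-0.471 -0.001 -0.882]]
q [-0.31  0.55 -0.25  2.31  2.03  0.37 -0.84] F [-0.5  0.8  0.5] w 0.434 t 16.3
rot local deg [0.   0.13 0.14] | shift now [-0.0335 -0.003   0.0189] | shift in target axes [-0.0335 -0.0029  0.0188]
rot local deg [-2.0000e-01  1.0000e-02 -1.7986e+02] | shift now [-0.0335 -0.003   0.0189] | shift in target axes [0.0335 0.0029 0.0188]
```

View pics/t14z.png

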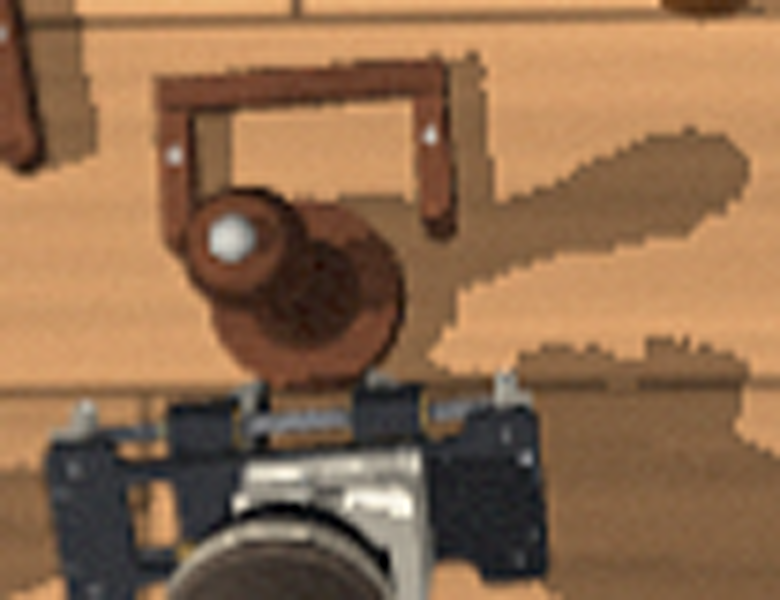

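```bash
python3 -m creep '[{"translation":[-0.0035,-0.0004,0.0019],"rot":[0,0,0],"jaw":0.04},{"translation":[-0.0053,-0.0005,0.0029],"rot":[0,0,0],"jaw":0.04},{"translation":[-0.0053,-0.0005,0.0029],"rot":[0,0,0],"jaw":0.04},{"translation":[-0.0053,-0.0004,0.0029],"rot":[0,0,0],"jaw":0.04},{"translation":[-0.0035,-0.0002,0.0019],"rot":[0,0,0],"jaw":0.04},{"translation":[0,0,0],"rot":[0,0,0],"jaw":0.04}]'
python3 - <<'E'
from h import *
d=np.array([np.cos(np.radians(3.5)),np.sin(np.radians(3.5)),0])
plan(3.5,28,np.r_[.634,.1625,.023]-.0498*d)
i=save('top','t15.png');cv2.imwrite('pics/t15z.png',cv2.resize(i[165:245,175:279,::-1],(780,600),interpolation=cv2.INTER_CUBIC))
E
```

```text
clock: 16.85
position: [0.5718, 0.1595, 0.0236]
ee_rot: [-0.084, 2.65, 0.019]
force: [-0.7, 0.1, 0.7]
width: 0.435
pos [0.5718 0.1595 0.0236] tool axes
 [[-0.88  -0.063  0.47 ]
 [-0.056  0.998  0.029]
 [-0.471 -0.001 -0.882]]
q [-0.32  0.57 -0.2   2.26  1.99  0.33 -0.78] F [-0.7  0.1  0.7] w 0.435 t 16.85
rot local deg [-0.01  0.12  0.13] | shift now [-0.0107 -0.0008  0.0064] | shift in target axes [-0.0107 -0.0008  0.0064]
rot local deg [-1.9000e-01 -2.0000e-02 -1.7987e+02] | shift now [-0.0107 -0.0008  0.0064] | shift in target axes [0.0107 0.0008 0.0064]
```

View pics/t15z.png

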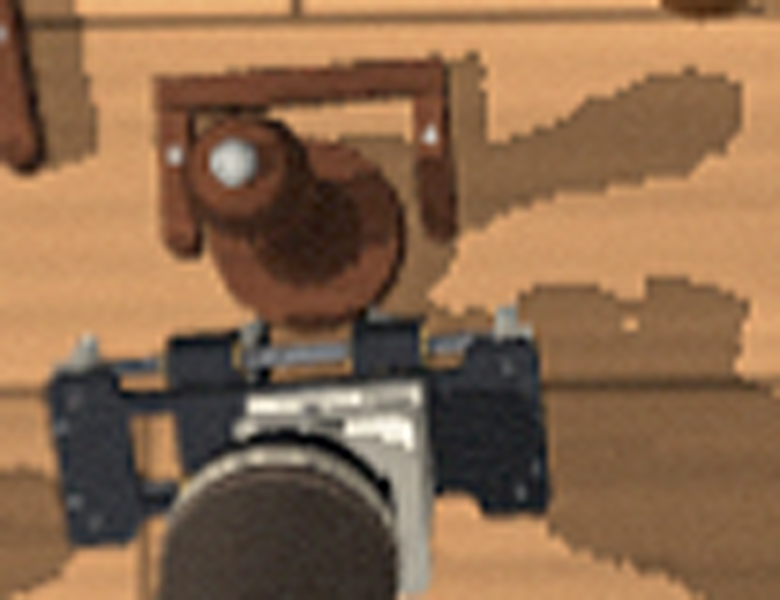

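```bash
python3 -m creep '[{"translation":[-0.0026,-0.0003,0.0014],"rot":[0,0,0],"jaw":0.04},{"translation":[-0.0026,-0.0003,0.0014],"rot":[0,0,0],"jaw":0.04},{"translation":[-0.0026,-0.0002,0.0014],"rot":[0,0,0],"jaw":0.04},{"translation":[0,0,0],"rot":[0,0,0],"jaw":0.04}]'
python3 -m creep '[{"translation":[-0.0018,0,0.0009],"rot":[0,0,0],"jaw":0.04},{"translation":[0,0,0],"rot":[0,0,0],"jaw":0.04}]'
python3 -m creep '[{"translation":[-0.0018,0,0.0009],"rot":[0,0,0],"jaw":0.04}]'
```

```text
clock: 17.23
position: [0.58, 0.1593, 0.0234]
ee_rot: [-0.085, 2.65, 0.02]
force: [-1.3, 0.4, 1.1]
width: 0.435
clock: 17.4
position: [0.5817, 0.1594, 0.0234]
ee_rot: [-0.085, 2.651, 0.019]
force: [-2.3, 0.4, 1.3]
width: 0.433
clock: 17.48
position: [0.5831, 0.1595, 0.0233]
ee_rot: [-0.085, 2.651, 0.019]
force: [-3.7, 0.3, 1.4]
width: 0.431
```

```bash
python3 -m creep '[{"translation":[-0.0013,0,0.0007],"rot":[0,0,0],"jaw":0.04}]'
python3 -m creep '[{"translation":[-0.0013,0,0.0007],"rot":[0,0,0],"jaw":0.04}]'
python3 -m creep '[{"translation":[-0.0013,0,0.0007],"rot":[0,0,0],"jaw":0.04}]'
python3 - <<'E'
from h import *
i=save('top','t16.png');cv2.imwrite('pics/t16z.png',cv2.resize(i[165:245,175:279,::-1],(780,600),interpolation=cv2.INTER_CUBIC))
E
```

```text
clock: 17.57
position: [0.5849, 0.1596, 0.0234]
ee_rot: [-0.085, 2.651, 0.019]
force: [-3.3, -0.7, 0.7]
width: 0.433
clock: 17.65
position: [0.5865, 0.1597, 0.0234]
ee_rot: [-0.085, 2.651, 0.019]
force: [-3.5, 0.2, 0.6]
width: 0.437
clock: 17.73
position: [0.588, 0.1598, 0.0234]
ee_rot: [-0.085, 2.651, 0.019]
force: [-3.5, -0.6, 1.1]
width: 0.437
```

View pics/t16z.png

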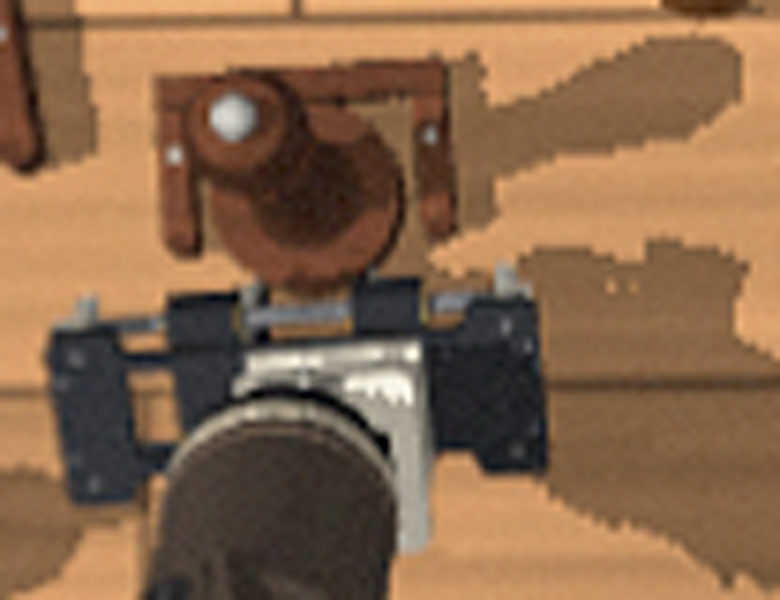

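The foot's top edge is at about row 100, almost at the fence. The 3.5 N so far is only sliding friction, so I'll keep going in small steps until the force rises.

```bash
python3 -m creep '[{"translation":[-0.0009,0,0.0005],"rot":[0,0,0],"jaw":0.04}]' | sed -n '2p;4p'
python3 -m creep '[{"translation":[-0.0009,0,0.0005],"rot":[0,0,0],"jaw":0.04}]'| sed -n '2p;4p'
python3 -m creep '[{"translation":[-0.0009,0,0.0005],"rot":[0,0,0],"jaw":0.04}]'| sed -n '2p;4p'
```

```text
position: [0.5889, 0.1599, 0.0234]
force: [-3.9, -0.2, 0.8]
position: [0.5895, 0.16, 0.0232]
force: [-8.6, -1.2, 3.0]
position: [0.5898, 0.16, 0.0229]
force: [-10.9, -1.3, 5.9]
```

```bash
python3 -m creep '[{"translation":[0.003,0,-0.0016],"rot":[0,0,0],"jaw":0.04},{"translation":[0.006,0,-0.0033],"rot":[0,0,0],"jaw":0.04},{"translation":[0.015,0,-0.008],"rot":[0,0,0],"jaw":0.04},{"translation":[0.02,0,-0.0107],"rot":[0,0,0],"jaw":0.04},{"translation":[0.02,0,-0.0107],"rot":[0,0,0],"jaw":0.04},{"translation":[0.01,0,-0.0053],"rot":[0,0,0],"jaw":0.04},{"translation":[-0.014,0,-0.0265],"rot":[0,0,0],"jaw":0.04},{"translation":[-0.014,0,-0.0265],"rot":[0,0,0],"jaw":0.04},{"translation":[0,0,0],"rot":[0,0,0],"jaw":0.04},{"translation":[0,0,0],"rot":[0,0,0],"jaw":0.04}]'
python3 - <<'E'
from h import *
i=save('top','t17.png');cv2.imwrite('pics/t17z.png',cv2.resize(i[165:245,175:279,::-1],(780,600),interpolation=cv2.INTER_CUBIC))
i=save('side','s17.png');cv2.imwrite('pics/s17z.png',cv2.resize(i[120:270,130:330,::-1],(800,600),interpolation=cv2.INTER_CUBIC))
for n in ('mill','jar','cup','bottle'):
 for c in('top','side'):
  print(n,c,[ (np.round(d['location'],1),toworld(c,d['location'],0).round(3)) for d in optics.pinpoint(c,n)[:1]])
E
```

```text
clock: 18.87
position: [0.508, 0.1544, 0.0802]
ee_rot: [-0.085, 2.648, 0.016]
force: [-0.7, -0.1, 0.4]
width: 0.433
mill top [(array([215.8, 188.8]), array([0.644, 0.163, 0.   ]))]
mill side [(array([212.3, 232. ]), array([0.641, 0.157, 0.   ]))]
jar top [(array([270. , 159.7]), array([ 0.736, -0.012,  0.   ]))]
jar side [(array([217.2, 190.4]), array([ 0.745, -0.002,  0.   ]))]
cup top [(array([385.1, 234.4]), array([ 0.49 , -0.374,  0.   ]))]
cup side [(array([359.1, 159.3]), array([ 0.498, -0.37 ,  0.   ]))]
bottle top [(array([154.1, 244.3]), array([0.47, 0.36, 0.  ]))]
bottle side [(array([217.8, 313.5]), array([0.478, 0.359, 0.   ]))]
```

View pics/t17z.png

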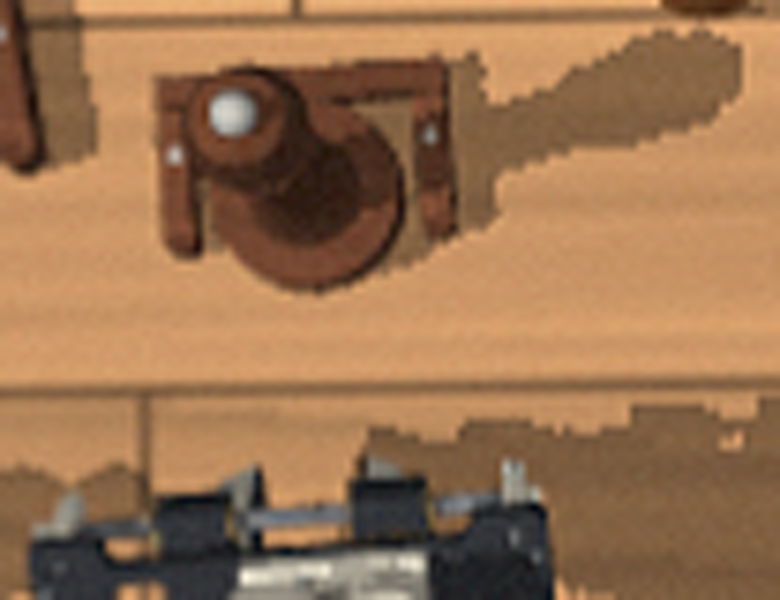

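View pics/s17z.png

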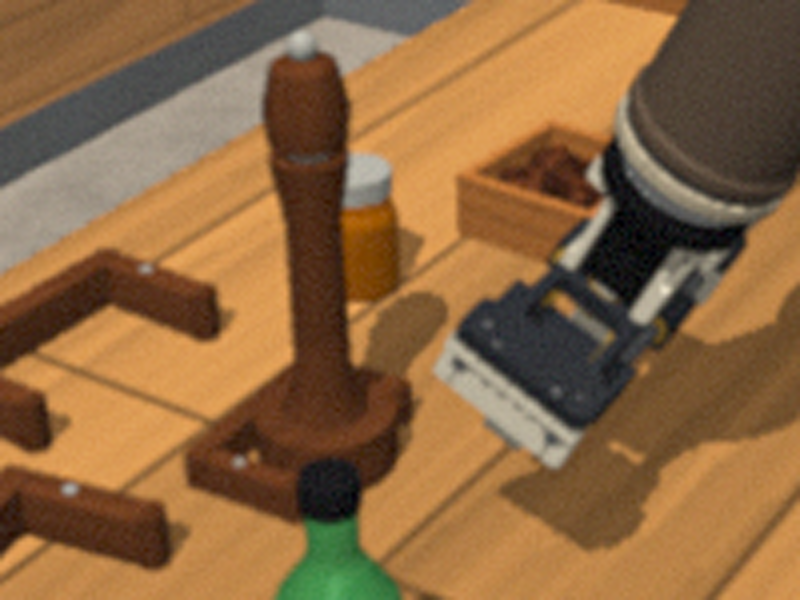

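```bash
python3 - <<'E'
from h import *
s=arm.observe();print(s['force'],s['clock']);print(arm.sign_off())
E
```

```text
[ 0.20816334 -0.1097976   0.24453449] 19.3667
the job is handed in; nothing more can be done
None
```

I pushed the mill by its foot, first sideways across the bench to the mouth of the smallest bay, then straight in until it met the back fence. I then backed the gripper away and handed the job in at 19.4 s, with the robot touching nothing.

- **Home:** while sliding, the push took about 3.5 N. It rose to about 11 N with the tool all but stopped, which I took as the foot meeting the back fence.
- **Pictures:** after I backed off, both cameras showed the mill upright inside the bay with a gap on each side. The foot's edge was at the fence line in the top view.
- **Bystanders:** the jar, cup and bottle came out within about 8–10 mm of where they were first found. That is the scatter of the detector, and the arm stayed clear of all three.
- **Disagreement:** the detector put the mill at (0.641–0.644, 0.157–0.163). My own estimate of home was (0.634, 0.162). The tool stopped at the fence about 5 mm farther in than that estimate implied, so I trusted the force reading and the pictures.
- **Problem on the way:** partway through the first push, turning the gripper ran two wrist joints to the ends of their range. The gripper was clear of the mill, so I changed posture and carried on.

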